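# Torque the lid nut of a strainer housing with a break-back wrench

## Task

Take the torque wrench from its green rest, put its socket fully down over the brass nut on the lid of the steel housing without ramming it, and tighten the nut clockwise until the wrench's hinge breaks over, stopping there and not driving the handle on to its end stop. Then lift the wrench off and lay it back on its rest as it lay, socket on the plate and handle level in the notch, leaving the nut tight and the other parts on the table alone.

Things in the scene. Friction and masses are not known exactly. Their poses are not given: they have to be found in the camera images.
- wrench: Break-back torque wrench, 0.65 kg, 300 mm long, 76 mm high. Origin: centre of the black socket's open mouth (its underside); z up the socket axis, x along the head to the handle. Socket 54 mm across outside, hexagon hole 37.4 mm across flats, 41 mm deep, two of its flats facing along +x and -x. Socket and steel head are one piece. Hinge pin at x = 36 mm, parallel to z.
- wrench_handle (a joint): Hinge between head and red handle, rad: 0 straight, grows as the handle swings clockwise (from above) against the head. A trip spring holds it straight up to about 1.6 N m about the pin (11 to 14 N across the handle at the grip point); then it breaks over (past 0.05) and the force falls off, to under half at the solid end stop at 0.26. Springs back when let go.
- wrench_grip (a point): Middle of the black sleeve (88 mm long) on the handle, 155 mm from the socket axis, 60 mm above the socket's mouth. x along the handle to its far end, z up. Handle: flat-sided bar 24 mm wide and 26 mm high, ending 300 mm from the socket axis. The wrench balances about 125 mm from the socket axis.
- housing: Round stainless strainer housing, lid 190 mm across with its top 116 mm above the table, on a 190 mm square base plate with blue corner clamps (they reach 145 mm from the centre, 28 mm high). Fixed. Origin on the table at its centre, z up.
- nut_seat (a point): On the vertical axis of the nut, at its underside, which is the top of a washer 44 mm across, 124 mm above the table; fixed to the housing. The mouth of the fully seated socket rests on this washer. A screw end 23 mm across sticks up through the nut to 38 mm above this point. Let go there, the wrench stays on, its handle sagging some 0.08 rad; it slides on and off freely only when level.
- nut: Tall brass hexagon nut, 36 mm across flats, 31 mm high plus a round taper 4 mm high (36 to 32 mm across). Origin on its axis at its underside, z up, x out through a corner, so the socket fits with the wrench's x 30 deg (plus any 60 deg) from this x, with some 0.07 rad play each way. Clockwise (from above) tightens.
- nut_mark (a point): Red paint mark on the nut's corner on its x axis, 18.5 mm from the axis, 31 mm above its underside. The nut takes 1 to 1.5 N m to start turning, rising 1.5 N m per rad clockwise, and stays where it is left. How tight it starts is not known: some 0.25 to 0.75 rad of turning remain before the wrench breaks over, at about 2 N m.
- rest_pad (a point): Green wrench rest, fixed: plate 330 x 80 mm, 6 mm thick. This point is on top of the plate, where the centre of the socket's mouth stands. x points along the rest to a notched saddle 250 mm away (22 mm long): floor 47 mm above the plate, cheeks 36 mm apart rising 12 mm more. The wrench lies with its x along this x.
- flap_disc: Blue grinding disc 115 mm across, 17 mm high, loose on the table; leave alone. Origin under its centre.
- hub_plate: Square steel plate 120 x 120 x 8 mm with a round hub, 24 mm high in all, loose; leave alone. Origin under its centre.
- box_section: Offcut of steel box section 150 x 40 x 40 mm, long along its x, loose; leave alone. Origin under its centre.

How it is judged:
On the way, in this order (a step that is already met when the one before it is completed fails the run):
1. the socket stands fully down over the nut (horizontal distance between wrench and nut_seat below 0.004 m and z of wrench in the frame of nut_seat below 0.004 m and angle between wrench's own z axis and vertical below 0.12 rad), for 0.2 s.
2. the hinge has broken over on the nut (value of joint wrench_handle above 0.05 rad and horizontal distance between wrench and nut_seat below 0.006 m and z of wrench in the frame of nut_seat below 0.008 m), for 0.05 s.
At the end, for the whole second after the job is handed in: Wrench back on its rest: socket mouth within 20 mm of the pad point and 5 mm in height, handle in the saddle's notch, level within 0.03 rad, hinge straight (under 0.03 rad), at rest, released; the nut stays turned on (its red mark over 2 mm from where it began) (horizontal distance between wrench and rest_pad below 0.02 m and z of wrench in the frame of rest_pad below 0.005 m and angle between wrench's own z axis and vertical below 0.03 rad and x of wrench_grip in the frame of rest_pad above 0.13 m and value of joint wrench_handle below 0.03 rad and linear speed of wrench below 0.02 m/s and distance of nut_mark from where it was at the start of the episode above 0.002 m); the robot touches nothing.
It fails at once if the handle is driven on to its end stop after the break-over (hinge past 0.24 rad) (value of joint wrench_handle above 0.24 rad).
It fails at once if the socket is rammed against the nut (over 40 N while it is not down over it) (contact force between wrench and nut above 40 N and z of wrench in the frame of nut_seat above 0.02 m).
It fails at once if a bystander part is pushed more than 15 mm (distance of any of flap_disc, hub_plate, box_section from where it was at the start of the episode above 0.015 m).
It also fails if it takes over 72 s, if anything falls off the work surface, if the arm or the gripper's body presses on something with over 40 N, if the wrist force passes 120 N, or if a joint passes its speed limit or range.

## Robot

A 6-joint arm with a two-finger parallel gripper is mounted at the origin on the work surface. World frame = base frame: x ahead of the robot, y to its left, z up, the work surface at z = 0. Lengths are in m, angles in rad, forces in N, time in s.
With the tool pointing down it reaches from about 0.3 to 0.75 m from the base axis. Payload 8.5 kg.
Tool frame: the origin (TCP) lies midway between the tips of the shut fingers; the grasp point (between the pads) lies 19 mm behind it; z points along the fingers, y is the line along which they close (so a half turn about z gives the same grasp; the last joint's range is limited). The gripper opens to 85 mm and grips with 20 to 120 N. Pads are 22 mm wide; open, the fingers measure 114 mm over their backs; the gripper's body (76 mm by 85 mm) begins 54 mm behind the grasp point. The pads swing forward as they close: fully open they stand 13 mm farther back than shut.
Start: joints at [0.914, 0.381, 1.297, -0, 1.464, -0.215], TCP at [0.235, 0.497, 0.231] pointing down, gripper open.
Joint ranges: [-3.11, 3.11], [-0.89, 2.33], [0.22, 2.48], [-1.42, 4.56], [0.17, 2.85], [-2.88, 2.88]. Speed limits (rad/s): [2.39, 2.39, 3.14, 3.14, 3.14, 3.14].

## Interface

Orientations are given as a 3x3 rotation matrix whose columns are the frame's x, y, z axes.
In Python, from workcell import env gives the robot as it stands.
- The arm moves only by the tool jog_arm, never from a script. Its argument "targets" is a list of rows, each an object of numbers: "x", "y", "z": the shift along the tool's x, y, z in m; "wx", "wy", "wz": the turn, a rotation vector about the tool's x, y, z in rad. A call has 1 to 12 rows; each row shifts and turns the commanded pose from where the row before left it, along the tool's axes as they then stand; what a row does not reach is not made up. A row lasts 1/8 s, in which the tool goes at most 62.5 mm and 10.7 degrees, less where a joint would pass 70% of its speed; a pose out of reach is approached as far as the arm can. A call with a gripper value outside its range is refused whole. "fingers" is the closure in counts, from 0 (fully open) to 255 (shut), set as the call begins (left out, the last holds). The fingers move at their own pace and stop on an object; the grip force is fixed at half the most. Time passes only in rows, so rows that do not move let the fingers close. It gives the time, the measured TCP pose, the force, the opening and the grip force at its end, in the units of the state.
- env.sense(): the state, without advancing time (a new reading comes with each control period).
- env.capture(name): name is "scene" or "top" or "wrist"; returns a dict with "pixels" (384x512x3 uint8, red, green, blue), "mtx" (3x3 intrinsics, pixels), "R" (3x3) and "t" (3): a world point X has camera coordinates R X + t. Camera axes: x right, y down, z forward; pixel columns grow to the right and rows downward; lengths in m; the calibration is good to about 2 mm. A picture is of the moment at which its call begins. There is no depth.
- env.sign_off(): hands the job in; it is judged then, once.
The state is a dict: "clock": time; "qpos": joint angles; "joint_vel": joint speeds; "joint_efforts": joint torques, N m; "ee_pos": TCP position; "eef_rot": TCP orientation; "force": force on the tool from outside, world axes, zero at the start; "ft_torque": the same for the moment, N m; "gripper_width": opening from 0.0 (shut) to 1.0 (fully open); "grasp_force": force on a finger pad.
Only numpy, scipy, OpenCV 4.12 (cv2) and the standard library are available. Lean on these libraries where they do the work, as an engineer would, in place of code of your own. Each camera call takes 0.05 s, during which the arm holds its last target. There are 200 camera calls.

## Working session

There is one attempt and no reset: what is moved stays moved. The work goes in short steps, Python scripts to look and compute and a tool call to move; the robot and the scene stay as the last step left them, time stands still between calls to the robot, and variables do not carry over. Pictures are saved under pics/ and viewed, at most 11 in all, crops included, and the job is handed in when it is done.

Besides the shell and the picture viewer there is one more tool, called after "Request:" as name([rows], argument=value, ...), one row to a line, values as JSON. jog_arm: Moves the arm, as the interface text tells. Its arguments: {"type":"object","properties":{"targets":{"type":"array","items":{"type":"object","properties":{"x":{"type":"number"},"y":{"type":"number"},"z":{"type":"number"},"wx":{"type":"number"},"wy":{"type":"number"},"wz":{"type":"number"}}}},"fingers":{"type":"number"}},"required":["targets"]}

```bash
mkdir -p pics; python3 - <<'E'
from workcell import env
import cv2,numpy as np
s=env.sense(); print({k:np.round(v,3).tolist() for k,v in s.items()})
for n in ("scene","top"):
    c=env.capture(n); cv2.imwrite(f"pics/{n}0.png",cv2.cvtColor(c["pixels"],cv2.COLOR_RGB2BGR)); np.savez(f"{n}0.npz",**c)
    print(n,np.round(c["mtx"],1).tolist(),np.round(c["R"],3).tolist(),np.round(c["t"],3))
E
```

```text
{'clock': 0.0, 'qpos': [0.914, 0.381, 1.298, 0.0, 1.464, -0.215], 'joint_vel': [0.001, -0.001, 0.003, -0.001, 0.001, -0.001], 'joint_efforts': [-0.0, -44.846, -23.127, -0.0, 0.005, 0.0], 'ee_pos': [0.235, 0.497, 0.231], 'eef_rot': [[-0.904, 0.428, -0.001], [0.428, 0.904, -0.001], [0.0, -0.001, -1.0]], 'force': [0.12, 0.443, -0.665], 'ft_torque': [-0.0, 0.043, 0.024], 'grasp_force': 0.0, 'gripper_width': 1.001}
scene [[411.4, 0.0, 257.4], [0.0, 411.4, 189.2], [0.0, 0.0, 1.0]] [[-0.842, 0.539, -0.018], [0.346, 0.515, -0.785], [-0.414, -0.667, -0.62]] [ 0.464 -0.15   1.315]
top [[374.8, 0.0, 255.7], [0.0, 374.8, 191.9], [0.0, 0.0, 1.0]] [[-0.018, -1.0, -0.009], [-0.986, 0.02, -0.163], [0.163, 0.006, -0.987]] [0.064 0.591 0.841]
```

View pics/scene0.png

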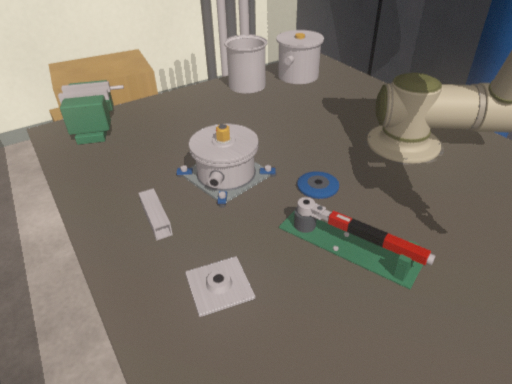

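View pics/top0.png

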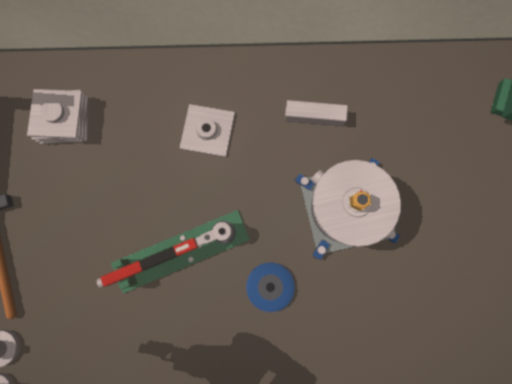

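The scene view shows the housing with its nut at about (223,132), the wrench on the green rest from (305,207) to (430,258), and the disc, plate and box. In the top view the nut is at (362,200), the socket at (222,232) and the handle end at (100,283). Next I'll enlarge both.

```bash
cat > h.py <<'E'
import numpy as np,cv2
def ray(c,uv):
    d=c["R"].T@np.linalg.solve(c["mtx"],[uv[0],uv[1],1.]); o=-c["R"].T@c["t"]; return o,d
def onz(c,uv,z):
    o,d=ray(c,uv); return o+d*(z-o[2])/d[2]
def proj(c,X):
    p=c["mtx"]@(c["R"]@np.asarray(X)+c["t"]); return p[:2]/p[2]
def tri(c1,u1,c2,u2):
    o1,d1=ray(c1,u1);o2,d2=ray(c2,u2)
    s=np.linalg.lstsq(np.c_[d1,-d2],o2-o1,rcond=None)[0]
    a=o1+d1*s[0];b=o2+d2*s[1]; return (a+b)/2,np.linalg.norm(a-b)
E
python3 - <<'E'
import cv2,numpy as np
from h import *
t=np.load("top0.npz");s=np.load("scene0.npz")
def crop(c,x,y,w,h,k): return cv2.resize(cv2.cvtColor(c["pixels"][y:y+h,x:x+w],cv2.COLOR_RGB2BGR),None,fx=k,fy=k,interpolation=cv2.INTER_CUBIC)
A=crop(t,342,182,40,40,10);B=crop(s,203,115,40,40,10);C=crop(t,90,200,160,40*2+20,5)
cv2.imwrite("pics/c.png",np.vstack([np.hstack([A,B]),cv2.resize(C,(800,500))[:, :]])[:900] if 0 else np.hstack([A,B])); cv2.imwrite("pics/w.png",C)
hsv=cv2.cvtColor(t["pixels"],cv2.COLOR_RGB2HSV)
H,S,V=cv2.split(hsv)
red=((H<6)|(H>174))&(S>150)&(V>60)
ys,xs=np.nonzero(red); k=(xs<215)&(xs>90)&(ys>220); p=np.c_[xs,ys][k].astype(np.float32)
print("red n",k.sum(),p.min(0),p.max(0))
v=cv2.fitLine(p,cv2.DIST_L2,0,.01,.01).ravel();print(v)
g=((H>60)&(H<90)&(S>100)&(V>40)).astype(np.uint8); g[:, 300:]=0
cs,_=cv2.findContours(g,0,1); ct=max(cs,key=cv2.contourArea); r=cv2.minAreaRect(np.vstack([c for c in cs if cv2.contourArea(c)>30]));print("green",r)
bp=cv2.boxPoints(r); W=np.array([onz(t,q,.006) for q in bp]);print(W.round(4), np.linalg.norm(np.diff(W,axis=0),axis=1))
E
```

```text
red n 568 [101. 239.] [196. 285.]
[  0.92259926  -0.38575983 136.58803    266.92078   ]Traceback (most recent call last):
  File "<stdin>", line 14, in <module>
ValueError: max() iterable argument is empty
```

View pics/c.png

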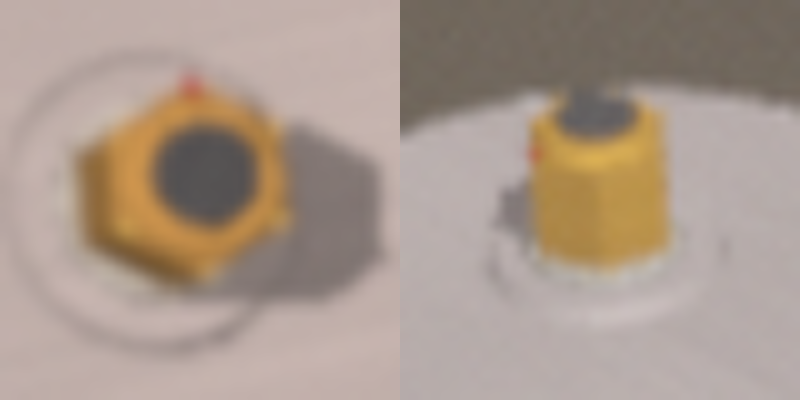

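View pics/w.png

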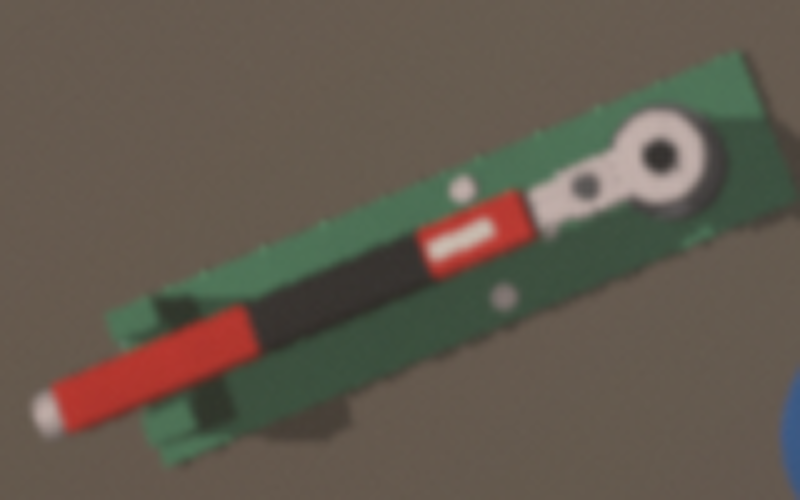

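The nut crops show the dark screw end at about (362.0,199.0) in top and (222.7,126.2) in scene. The red mark is at (361,190) in top and (216.7,130.3) in scene. In the wrench crop the socket's top centre is at about (221.6,230.6), and the sleeve runs from (140,266) to (174,252).

```bash
python3 - <<'E'
import cv2,numpy as np
from h import *
t=np.load("top0.npz");s=np.load("scene0.npz")
def cen(c,f,x0,y0,x1,y1):
    p=c["pixels"][y0:y1,x0:x1]; H,S,V=cv2.split(cv2.cvtColor(p,cv2.COLOR_RGB2HSV).astype(np.int32) if 0 else cv2.cvtColor(p,cv2.COLOR_RGB2HSV)); m=f(H.astype(int),S.astype(int),V.astype(int))
    n,l,st,ce=cv2.connectedComponentsWithStats(m.astype(np.uint8)); i=1+st[1:,4].argmax(); print("  ",st[i]); return ce[i]+[x0,y0]
dark=lambda H,S,V:(S<60)&(V<115)
red=lambda H,S,V:((H<11)|(H>172))&(S>120)
sc_t=cen(t,dark,354,192,370,207); sc_s=cen(s,dark,214,120,232,131)
mk_t=cen(t,red,355,185,368,195); mk_s=cen(s,red,212,126,222,136)
print("screw",sc_t,sc_s,tri(t,sc_t,s,sc_s),onz(t,sc_t,.162),onz(s,sc_s,.162))
print("mark",mk_t,mk_s,tri(t,mk_t,s,mk_s),onz(t,mk_t,.155),onz(s,mk_s,.155))
# wrench
k=cen(t,lambda H,S,V:V<70,216,225,228,237); 
w=cen(t,lambda H,S,V:(V>150)&(S<60),207,215,235,245)
r1=cen(t,red,95,250,145,292); r2=cen(t,red,170,230,200,258)
end=cen(t,lambda H,S,V:(V>140)&(S<60),94,274,104,290)
print("sock",k,w,onz(t,k,.082),"red",onz(t,r1,.079),onz(t,r2,.079),"end",onz(t,end,.066))
X0=onz(t,k,.082);
for q in (r1,r2): d=onz(t,q,.079)-X0; print(np.linalg.norm(d[:2]),np.arctan2(d[1],d[0]))
# sleeve ends along axis: sample
for c,hz in ((t,.079),):
    d=onz(c,r1,hz)-onz(c,r2,hz); d/=np.linalg.norm(d); print("dir",d,np.arctan2(d[1],d[0]))
    o=onz(c,r2,hz)
    for a in np.arange(-.03,.24,.006):
        u=proj(c,o+d*a); px=c["pixels"][int(round(u[1])),int(round(u[0]))]; print(round(a+np.dot(o-X0,d),3),px,end=';')
E
```

```text
[ 4  3  9  9 63]
   [ 0  0 18  8 72]Traceback (most recent call last):
  File "<stdin>", line 10, in <module>
  File "<stdin>", line 6, in cen
ValueError: attempt to get argmax of an empty sequence
```

```bash
cat >> h.py <<'E'
def cen(c,f,x0,y0,x1,y1):
    p=c["pixels"][y0:y1,x0:x1]; H,S,V=[q.astype(int) for q in cv2.split(cv2.cvtColor(p,cv2.COLOR_RGB2HSV))]
    n,l,st,ce=cv2.connectedComponentsWithStats(f(H,S,V).astype(np.uint8),connectivity=4)
    if n<2: print("none",p.reshape(-1,3).astype(int)[:20]); return np.array([x0,y0])
    i=1+st[1:,4].argmax(); print("  ",st[i]); return ce[i]+[x0,y0]
def redc(c,x0,y0,x1,y1):
    p=cv2.cvtColor(c["pixels"][y0:y1,x0:x1],cv2.COLOR_RGB2LAB)[:,:,1].astype(float); w=np.clip(p-(p.max()*.5+np.median(p)*.5),0,None)
    ys,xs=np.mgrid[y0:y1,x0:x1]; print("  a max",p.max(),np.median(p)); return np.array([(w*xs).sum(),(w*ys).sum()])/w.sum()
dark=lambda H,S,V:(S<60)&(V<115)
red=lambda H,S,V:((H<11)|(H>172))&(S>120)
E
python3 - <<'E'
import cv2,numpy as np
from h import *
t=np.load("top0.npz");s=np.load("scene0.npz")
sc_t=cen(t,dark,354,192,370,207); sc_s=cen(s,dark,218,124,228,131)
mk_t=redc(t,355,185,368,195); mk_s=redc(s,212,126,222,136)
print("screw",sc_t,sc_s,tri(t,sc_t,s,sc_s),onz(t,sc_t,.162),onz(s,sc_s,.162))
print("mark",mk_t,mk_s,tri(t,mk_t,s,mk_s),onz(t,mk_t,.155),onz(s,mk_s,.155))
k=cen(t,lambda H,S,V:V<70,216,225,228,237); 
w=cen(t,lambda H,S,V:(V>150)&(S<60),211,220,235,243)
r1=cen(t,red,95,250,145,292); r2=cen(t,red,170,230,200,258)
print("sock",k,w,onz(t,k,.082),"red",onz(t,r1,.079),onz(t,r2,.079))
X0=onz(t,k,.082);
for q in (r1,r2): d=onz(t,q,.079)-X0; print(np.linalg.norm(d[:2]),np.arctan2(d[1],d[0]))
hz=.079
d=onz(t,r1,hz)-onz(t,r2,hz); d/=np.linalg.norm(d); print("dir",d,np.arctan2(d[1],d[0]))
o=onz(t,r2,hz)
for a in np.arange(-.03,.24,.004):
    u=proj(t,o+d*a); px=t["pixels"][int(round(u[1])),int(round(u[0]))]; print(round(a+np.dot(o-X0,d),3),px,end=';')
E
```

```text
[ 4  3  9  9 63]
   [ 1  0  7  4 20]
  a max 152.0 134.0
  a max 149.0 133.0
screw [362.20634921 199.01587302] [221.85 125.7 ] (array([ 0.55407483, -0.16693412,  0.15933179]), np.float64(0.0006828658584875644)) [ 0.55398252 -0.16640406  0.162     ] [ 0.55599449 -0.16234376  0.162     ]
mark [360.66666667 190.53333333] [216. 130.] (array([ 0.57278406, -0.16663635,  0.15253475]), np.float64(0.0011490986304241561)) [ 0.57285914 -0.16631576  0.155     ] [ 0.57430242 -0.16218418  0.155     ]
   [ 4  4  4  4 14]
   [  0   2  19  19 226]
   [  5  11  42  26 486]
   [  3   8  24  18 190]
sock [221.5        230.71428571] [219.7300885  231.51327434] [0.49951398 0.13134006 0.082     ] red [0.40952401 0.35514037 0.079     ] [0.46633384 0.21229157 0.079     ]
0.24121520422489712 1.95311123118544
0.08748753307524404 1.959787994636299
dir [-0.36954118  0.92921435  0.        ] 1.949311531378196
0.057 [189 172 167];0.061 [128 104 100];0.065 [121  63  59];0.069 [180  58  51];0.073 [183  58  51];0.077 [184  61  54];0.081 [191 132 122];0.085 [198 181 170];0.089 [197 175 163];0.093 [199 184 172];0.097 [1
[... 392 characters left out ...]
0 47];0.189 [57 52 49];0.193 [70 51 47];0.197 [126  53  47];0.201 [176  55  47];0.205 [176  55  46];0.209 [176  54  46];0.213 [176  53  46];0.217 [174  54  46];0.221 [175  54  47];0.225 [176  55  46];0.229 [178  54  47];0.233 [179  55  47];0.237 [178  54  47];0.241 [178  55  47];0.245 [177  54  46];0.249 [177  54  46];0.253 [177  54  47];0.257 [177  54  46];0.261 [177  55  47];0.265 [176  53  46];0.269 [176  54  47];0.273 [176  54  47];0.277 [177  54  46];0.281 [179  55  48];0.285 [174  75  69];0.289 [176 129 123];0.293 [185 168 162];0.297 [166 150 144];0.301 [101  90  78];0.305 [101  90  78];0.309 [101  89  77];0.313 [101  89  77];0.317 [100  89  77];0.321 [100  88  77];0.325 [101  89  78];
```

The marks agree with the given sizes: mark radius 18.7 mm, and sleeve and handle lengths within 3 mm. I'll move above the grip point, aligned with the handle.

Request:
jog_arm([
  {"x": -0.0366, "y": -0.0153},
  {"x": -0.0366, "y": -0.0153},
  {"x": -0.0366, "y": -0.0153},
  {"x": -0.0366, "y": -0.0153},
  {"x": -0.0366, "y": -0.0153},
  {"x": -0.0366, "y": -0.0153},
  {"x": -0.0366, "y": -0.0153},
  {"x": -0.0366, "y": -0.0153},
], fingers=0)

```text
invalid input at $.targets[0]: expected keys x, y, z, wx, wy, wz
```

Request:
jog_arm([
  {"wz": 0.15},
  {"wz": 0.15},
  {"wz": 0.15},
  {"wz": 0.15},
  {"wz": 0.147},
  {"z": 0.0},
])

```text
invalid input at $.targets[0]: expected keys x, y, z, wx, wy, wz
```

```bash
cat >> h.py <<'E'
def rel(s,goal,yaw):
    R=np.array(s["eef_rot"]);d=R.T@(np.array(goal)-s["ee_pos"]); y=np.arctan2(R[1,0],R[0,0])
    print("pos",np.round(s["ee_pos"],4),"yaw",round(y,4),"tilt",R[2].round(4),"shift",d.round(4),"wz",round(-(yaw-y),4))
E
python3 - <<'E'
from workcell import env
from h import *
c=env.capture("wrist"); cv2.imwrite("pics/wr1.png",cv2.cvtColor(c["pixels"],cv2.COLOR_RGB2BGR)); np.savez("wr1.npz",**c)
s=env.sense(); rel(s,[.4473,.2613,.2],1.953); print((-c["R"].T@c["t"]).round(3),c["R"].round(3))
for X in ([.4995,.1313,.082],[.447,.261,.079]): print(proj(c,X))
E
```

```text
pos [0.235  0.497  0.2308] yaw 2.6997 tilt [ 3.0e-04 -1.1e-03 -1.0e+00] shift [-0.2927 -0.1223  0.0309] wz 0.7467
[0.161 0.531 0.374] [[ 0.427  0.904 -0.   ]
 [ 0.859 -0.406  0.314]
 [ 0.283 -0.134 -0.95 ]]
[ 92.65140031 482.22588348]
[160.57852242 419.53859317]
```

View pics/wr1.png

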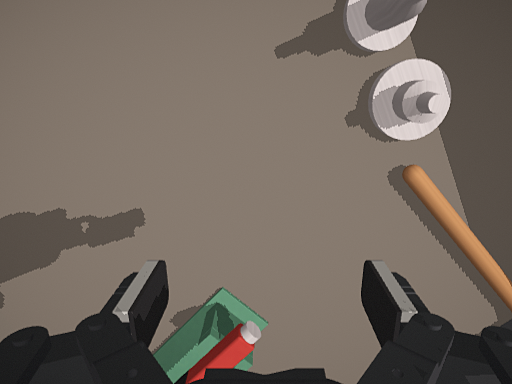

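The wrist camera sits on the tool's +x side, so the point below the TCP appears between the fingers. It currently shows only the handle's far end, at (250,330). I'll hover over the socket for a close measurement.

Request:
jog_arm([
  {"x": -0.044, "y": -0.0242, "z": 0.0034, "wx": 0, "wy": 0, "wz": 0},
  {"x": -0.044, "y": -0.0242, "z": 0.0034, "wx": 0, "wy": 0, "wz": 0},
  {"x": -0.044, "y": -0.0242, "z": 0.0034, "wx": 0, "wy": 0, "wz": 0},
  {"x": -0.044, "y": -0.0242, "z": 0.0034, "wx": 0, "wy": 0, "wz": 0},
  {"x": -0.044, "y": -0.0242, "z": 0.0034, "wx": 0, "wy": 0, "wz": 0},
  {"x": -0.044, "y": -0.0242, "z": 0.0034, "wx": 0, "wy": 0, "wz": 0},
  {"x": -0.044, "y": -0.0242, "z": 0.0034, "wx": 0, "wy": 0, "wz": 0},
  {"x": -0.044, "y": -0.0242, "z": 0.0034, "wx": 0, "wy": 0, "wz": 0},
  {"x": -0.0436, "y": -0.0238, "z": 0.0038, "wx": 0, "wy": 0, "wz": 0},
], fingers=0)

```text
clock: 1.27
ee_pos: [0.5005, 0.13, 0.2001]
eef_rot: [[-0.904, 0.428, -0.0], [0.428, 0.904, 0.0], [0.0, -0.0, -1.0]]
force: [-0.1, 1.0, 0.3]
gripper_width: 0.998
grasp_force: 0.0
```

Request:
jog_arm([
  {"x": 0, "y": 0, "z": 0, "wx": 0, "wy": 0, "wz": 0.15},
  {"x": 0, "y": 0, "z": 0, "wx": 0, "wy": 0, "wz": 0.15},
  {"x": 0, "y": 0, "z": 0, "wx": 0, "wy": 0, "wz": 0.15},
  {"x": 0, "y": 0, "z": 0, "wx": 0, "wy": 0, "wz": 0.15},
  {"x": 0, "y": 0, "z": 0, "wx": 0, "wy": 0, "wz": 0.147},
  {"x": 0, "y": 0, "z": 0, "wx": 0, "wy": 0, "wz": 0},
  {"x": 0, "y": 0, "z": 0, "wx": 0, "wy": 0, "wz": 0},
])

```text
clock: 2.15
ee_pos: [0.4998, 0.1315, 0.2002]
eef_rot: [[-0.375, 0.927, -0.0], [0.927, 0.375, -0.0], [0.0, -0.0, -1.0]]
force: [-0.1, 0.5, -0.5]
gripper_width: 0.997
grasp_force: 0.0
```

```bash
python3 - <<'E'
from workcell import env
from h import *
c=env.capture("wrist"); cv2.imwrite("pics/wr2.png",cv2.cvtColor(c["pixels"],cv2.COLOR_RGB2BGR)); np.savez("wr2.npz",**c)
s=env.sense(); rel(s,[.4995,.1313,.2],1.953); print((-c["R"].T@c["t"]).round(3),c["mtx"].round(1).tolist())
for X in ([.4995,.1313,.082],[.447,.261,.079]): print(proj(c,X))
E
```

```text
pos [0.4998 0.1315 0.2002] yaw 1.9551 tilt [ 1.e-04 -2.e-04 -1.e+00] shift [-0.0001 -0.0003  0.0002] wz 0.0021
[0.468 0.206 0.343] [[337.8, 0.0, 264.4], [0.0, 337.8, 196.1], [0.0, 0.0, 1.0]]
[265.2079588  189.84922088]
[265.42899559  -5.86420347]
```

View pics/wr2.png

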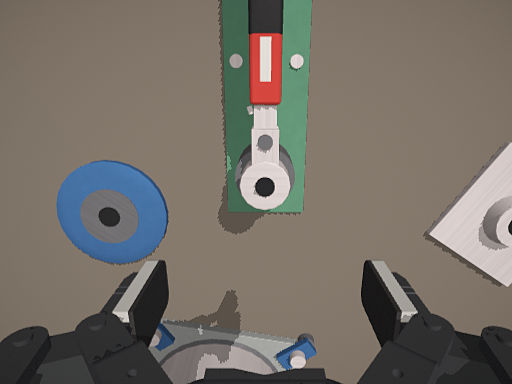

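The socket top is at (265,187), and the handle runs straight up the image at column 265, so yaw is aligned. Next I'll hover over the nut at the same relative height so calibration errors cancel.

Request:
jog_arm([
  {"x": -0.0371, "y": -0.0077, "z": -0.01, "wx": 0, "wy": 0, "wz": 0},
  {"x": -0.0371, "y": -0.0077, "z": -0.01, "wx": 0, "wy": 0, "wz": 0},
  {"x": -0.0371, "y": -0.0077, "z": -0.01, "wx": 0, "wy": 0, "wz": 0},
  {"x": -0.0371, "y": -0.0077, "z": -0.01, "wx": 0, "wy": 0, "wz": 0},
  {"x": -0.0371, "y": -0.0077, "z": -0.01, "wx": 0, "wy": 0, "wz": 0},
  {"x": -0.0371, "y": -0.0077, "z": -0.01, "wx": 0, "wy": 0, "wz": 0},
  {"x": -0.0371, "y": -0.0077, "z": -0.01, "wx": 0, "wy": 0, "wz": 0},
  {"x": -0.0371, "y": -0.0077, "z": -0.01, "wx": 0, "wy": 0, "wz": 0},
  {"x": 0, "y": 0, "z": 0, "wx": 0, "wy": 0, "wz": 0.128},
  {"x": 0, "y": 0, "z": 0, "wx": 0, "wy": 0, "wz": 0.128},
  {"x": 0, "y": 0, "z": 0, "wx": 0, "wy": 0, "wz": 0.128},
  {"x": 0, "y": 0, "z": 0, "wx": 0, "wy": 0, "wz": 0},
])

```text
clock: 3.7
ee_pos: [0.5533, -0.1669, 0.2802]
eef_rot: [[-0.0, 1.0, -0.0], [1.0, 0.0, 0.0], [0.0, -0.0, -1.0]]
force: [0.6, -0.0, 0.2]
gripper_width: 0.997
grasp_force: 0.0
```

Request:
jog_arm([
  {"x": 0, "y": 0, "z": 0, "wx": 0, "wy": 0, "wz": 0},
  {"x": 0, "y": 0, "z": 0, "wx": 0, "wy": 0, "wz": 0},
])

```text
clock: 3.95
ee_pos: [0.5533, -0.1668, 0.2803]
eef_rot: [[0.0, 1.0, -0.0], [1.0, -0.0, -0.0], [-0.0, -0.0, -1.0]]
force: [-0.3, 0.8, 0.1]
gripper_width: 0.998
grasp_force: 0.0
```

```bash
python3 - <<'E'
from workcell import env
from h import *
c=env.capture("wrist"); np.savez("wr3.npz",**c)
s=env.sense(); rel(s,[.554,-.1665,.28],1.571); 
w=dict(np.load("wr2.npz"))
def crop(c,x,y,w,h,k): return cv2.resize(cv2.cvtColor(c["pixels"][y:y+h,x:x+w],cv2.COLOR_RGB2BGR),None,fx=k,fy=k,interpolation=cv2.INTER_CUBIC)
cv2.imwrite("pics/wr3.png",np.hstack([crop(c,220,140,80,100,5),crop(w,225,140,80,100,5)]))
print("proj",proj(c,[.554,-.1665,.162]))
k=cen(w,lambda H,S,V:V<70,252,172,280,202); print("hole",k)
d=cen(w,lambda H,S,V:(V>150)&(S<60),236,172,295,215); print("disc(part)",d)
for r in (45,60,75,90,98):
    row=w["pixels"][r,230:300].astype(int); m=np.nonzero((row[:,0]>120)&(row[:,1]<90))[0]; print(r,m.min()+230,m.max()+230,end=' | ')
for r in (2,12,22): 
    row=w["pixels"][r,235:297].astype(int).sum(1); m=np.nonzero(row<170)[0]; print(r,m.min()+235,m.max()+235,end=' | ')
sc=cen(c,dark,250,170,282,210); print("screw",sc)
print("mark",redc(c,225,150,305,240))
br=cen(c,lambda H,S,V:(H>10)&(H<26)&(S>110),215,140,315,250); print("brass",br)
E
```

```text
pos [ 0.5533 -0.1668  0.2803] yaw 1.5701 tilt [ 0. -0. -1.] shift [0.0003 0.0007 0.0003] wz -0.0009
proj [266.46242218 188.86582258]
   [  3   6  19  19 280]
hole [264.40357143 186.55      ]
   [   4    0   51   38 1296]
disc(part) [264.85493827 189.0625    ]
45 250 281 | 60 250 281 | 75 250 281 | 90 250 280 | 98 250 280 | 2 248 282 | 12 248 282 | 22 248 282 |    [  2   4  27  27 559]
screw [265.18604651 187.33094812]
  a max 186.0 131.0
mark [288.07194245 184.88489209]
   [  26   17   49   50 1241]
brass [264.89443997 179.12248187]
```

View pics/wr3.png

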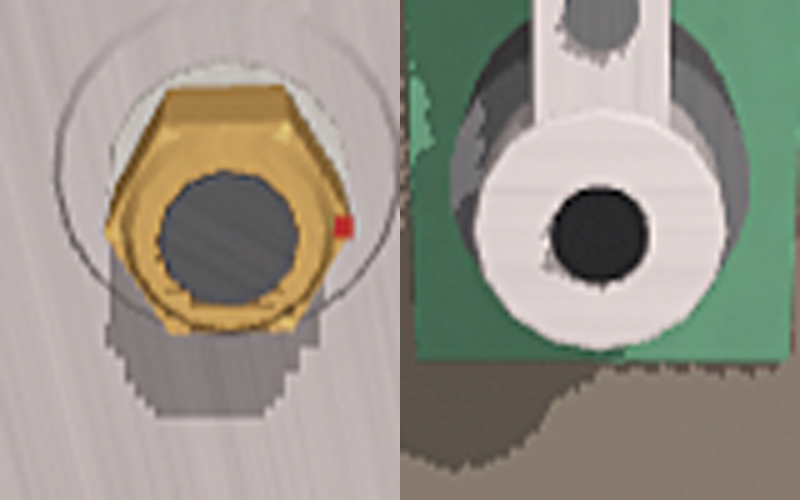

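The nut crop shows the screw end at (265.3,187.2) and the mark at (288.1,184.9), with one pair of nut flats facing the handle direction. The socket crop shows the centre at about (264.5,186.3). Now I'll compute the relative offsets.

```bash
python3 - <<'E'
from h import *
w=np.load("wr2.npz");c=np.load("wr3.npz")
S=onz(w,(264.6,186.3),.082); S2=onz(w,(264.6,186.3+.5),.082)
N=onz(c,(265.3,187.2),.162); M=onz(c,(288.1,184.9),.155)
print("sock",S,S2,"nut",N,"mark",M,np.linalg.norm((M-N)[:2]),"ang",np.arctan2(*(M-N)[1::-1]))
# handle dir
A=onz(w,(265.5,60),.079);B=onz(w,(265.1,98),.079);D=onz(w,(265,2),.079)
for P in (A,B,D): d=P-S; print(np.linalg.norm(d[:2]),np.arctan2(d[1],d[0]))
# nut edges: lower corners & upper face corners at nut underside z=.124 / hex top edge
for a,b,z in (((108,230),(348,226),.155),((180,332),(292,330),.155)):
    p=[onz(c,(220+(u+.5)/5-.5,140+(v+.5)/5-.5),z) for u,v in (a,b)]; d=p[1]-p[0]; print(p,np.linalg.norm(d),np.arctan2(d[1],d[0]))
s=cv2.cvtColor(c["pixels"],cv2.COLOR_RGB2HSV); m=((s[...,0]>8)&(s[...,0]<28)&(s[...,1]>90)).astype(np.uint8)
ct=max(cv2.findContours(m,0,1)[0],key=cv2.contourArea); print(cv2.approxPolyDP(cv2.convexHull(ct),2,True).reshape(-1,2).tolist())
E
```

```text
sock [0.49791907 0.13389025 0.082     ] [0.49807711 0.13350049 0.082     ] nut [ 0.55305925 -0.16509427  0.162     ] mark [ 0.57193536 -0.16521664  0.155     ] 0.01887650364968045 ang -0.006482509200165435
0.09483107963682122 1.949066493216285
0.06829444366054609 1.9504471390869047
0.13214093697572546 1.9538796869447144
[array([ 0.5331443 , -0.16580922,  0.155     ]), array([ 0.572843  , -0.16513078,  0.155     ])] 0.039704494700958236 0.017088167808965393
[array([ 0.54491079, -0.18375517,  0.155     ]), array([ 0.56381202, -0.18340259,  0.155     ])] 0.01890452775412388 0.018651826990751706
[[276, 157], [288, 177], [288, 188], [278, 205], [254, 206], [241, 187], [243, 177], [253, 158]]
```

The wrist and top views agree within about 1 mm: nut yaw ≈ 0, wrench yaw 1.952. I'll go to the grasp, 140 mm from the socket axis.

Request:
jog_arm([
  {"x": 0.0477, "y": -0.0118, "z": 0, "wx": 0, "wy": 0, "wz": 0},
  {"x": 0.0477, "y": -0.0118, "z": 0, "wx": 0, "wy": 0, "wz": 0},
  {"x": 0.0477, "y": -0.0118, "z": 0, "wx": 0, "wy": 0, "wz": 0},
  {"x": 0.0477, "y": -0.0118, "z": 0, "wx": 0, "wy": 0, "wz": 0},
  {"x": 0.0477, "y": -0.0118, "z": 0, "wx": 0, "wy": 0, "wz": 0},
  {"x": 0.0477, "y": -0.0118, "z": 0, "wx": 0, "wy": 0, "wz": 0},
  {"x": 0.0477, "y": -0.0118, "z": 0, "wx": 0, "wy": 0, "wz": 0},
  {"x": 0.0477, "y": -0.0118, "z": 0, "wx": 0, "wy": 0, "wz": 0},
  {"x": 0.0473, "y": -0.0119, "z": 0, "wx": 0, "wy": 0, "wz": 0},
  {"x": 0, "y": 0, "z": 0, "wx": 0, "wy": 0, "wz": -0.127},
  {"x": 0, "y": 0, "z": 0, "wx": 0, "wy": 0, "wz": -0.127},
  {"x": 0, "y": 0, "z": 0, "wx": 0, "wy": 0, "wz": -0.128},
])

```text
clock: 5.5
ee_pos: [0.4478, 0.2624, 0.2803]
eef_rot: [[-0.376, 0.927, 0.0], [0.927, 0.376, -0.0], [-0.0, 0.0, -1.0]]
force: [0.2, -0.4, -0.5]
gripper_width: 0.999
grasp_force: 0.0
```

Request:
jog_arm([
  {"x": 0, "y": 0, "z": 0.05, "wx": 0, "wy": 0, "wz": 0},
  {"x": 0, "y": 0, "z": 0.05, "wx": 0, "wy": 0, "wz": 0},
  {"x": 0, "y": 0, "z": 0.05, "wx": 0, "wy": 0, "wz": 0},
  {"x": 0, "y": 0, "z": 0, "wx": 0, "wy": 0, "wz": 0},
  {"x": 0, "y": 0, "z": 0, "wx": 0, "wy": 0, "wz": 0},
  {"x": 0, "y": 0, "z": 0, "wx": 0, "wy": 0, "wz": 0},
])

```text
clock: 6.25
ee_pos: [0.4488, 0.2626, 0.1324]
eef_rot: [[-0.371, 0.929, 0.004], [0.929, 0.371, 0.001], [-0.0, 0.004, -1.0]]
force: [-1.0, -0.4, 0.6]
gripper_width: 0.997
grasp_force: 0.0
```

```bash
python3 - <<'E'
from workcell import env
from h import *
rel(env.sense(),[.4470,.2621,.046],1.952)
E
```

```text
pos [0.4488 0.2626 0.1324] yaw 1.9511 tilt [-3.0e-04  3.9e-03 -1.0e+00] shift [ 0.0002 -0.0022  0.0864] wz -0.0009
```

Request:
jog_arm([
  {"x": 0.0002, "y": -0.0022, "z": 0.02, "wx": 0.004, "wy": 0, "wz": 0},
  {"x": 0, "y": 0, "z": 0.033, "wx": 0, "wy": 0, "wz": 0},
  {"x": 0, "y": 0, "z": 0.0334, "wx": 0, "wy": 0, "wz": 0},
  {"x": 0, "y": 0, "z": 0, "wx": 0, "wy": 0, "wz": 0},
  {"x": 0, "y": 0, "z": 0, "wx": 0, "wy": 0, "wz": 0},
])

```text
clock: 6.88
ee_pos: [0.4465, 0.2619, 0.0457]
eef_rot: [[-0.371, 0.929, -0.001], [0.929, 0.371, -0.001], [-0.0, -0.001, -1.0]]
force: [-1.7, 0.4, -0.3]
gripper_width: 1.004
grasp_force: 0.0
```

```bash
python3 - <<'E'
from workcell import env
from h import *
rel(env.sense(),[.4470,.2621,.046],1.952)
E
```

```text
pos [0.4465 0.2619 0.0457] yaw 1.9509 tilt [-2.0e-04 -1.1e-03 -1.0e+00] shift [ 0.      0.0006 -0.0003] wz -0.0011
```

Good. Closing the fingers.

Request:
jog_arm([
  {"x": 0, "y": 0, "z": 0, "wx": 0, "wy": 0, "wz": 0},
  {"x": 0, "y": 0, "z": 0, "wx": 0, "wy": 0, "wz": 0},
  {"x": 0, "y": 0, "z": 0, "wx": 0, "wy": 0, "wz": 0},
  {"x": 0, "y": 0, "z": 0, "wx": 0, "wy": 0, "wz": 0},
  {"x": 0, "y": 0, "z": 0, "wx": 0, "wy": 0, "wz": 0},
  {"x": 0, "y": 0, "z": 0, "wx": 0, "wy": 0, "wz": 0},
  {"x": 0, "y": 0, "z": 0, "wx": 0, "wy": 0, "wz": 0},
  {"x": 0, "y": 0, "z": 0, "wx": 0, "wy": 0, "wz": 0},
], fingers=255)

```text
clock: 7.88
ee_pos: [0.4463, 0.2618, 0.0446]
eef_rot: [[-0.371, 0.929, -0.001], [0.929, 0.371, -0.001], [-0.0, -0.002, -1.0]]
force: [-0.1, 0.9, 5.0]
gripper_width: 0.272
grasp_force: 59.1
```

```bash
python3 - <<'E'
from workcell import env
from h import *
s=env.sense();rel(s,[.4470,.2621,.046],1.952);print(s["force"],s["ft_torque"],s["gripper_width"],s["grasp_force"])
E
```

```text
pos [0.4463 0.2618 0.0446] yaw 1.9504 tilt [-0.     -0.0016 -1.    ] shift [ 0.      0.0008 -0.0014] wz -0.0016
[-0.09011146  0.94346312  5.02329881] [ 0.10333319 -0.17725673 -0.17767774] 0.2718507554078391 59.12466824054718
```

Request:
jog_arm([
  {"x": 0, "y": 0, "z": -0.01, "wx": 0, "wy": 0, "wz": 0},
  {"x": 0, "y": 0, "z": -0.02, "wx": 0, "wy": 0, "wz": 0},
  {"x": 0, "y": 0, "z": -0.035, "wx": 0, "wy": 0, "wz": 0},
  {"x": 0, "y": 0, "z": -0.035, "wx": 0, "wy": 0, "wz": 0},
  {"x": 0, "y": 0, "z": -0.035, "wx": 0, "wy": 0, "wz": 0},
  {"x": 0, "y": 0, "z": -0.035, "wx": 0, "wy": 0, "wz": 0},
  {"x": 0, "y": 0, "z": -0.02, "wx": 0, "wy": 0, "wz": 0},
  {"x": 0, "y": 0, "z": 0, "wx": 0, "wy": 0, "wz": 0},
  {"x": 0, "y": 0, "z": 0, "wx": 0, "wy": 0, "wz": 0},
])

```text
clock: 9.0
ee_pos: [0.4454, 0.2616, 0.2325]
eef_rot: [[-0.371, 0.929, -0.007], [0.929, 0.371, -0.002], [0.0, -0.007, -1.0]]
force: [0.3, -0.9, -7.2]
gripper_width: 0.273
grasp_force: 59.9
```

```bash
python3 - <<'E'
from workcell import env
from h import *
s=env.sense();rel(s,[.5530,-.02705,.240],1.575);print(s["force"],s["ft_torque"],s["gripper_width"],s["grasp_force"])
c=env.capture("scene");np.savez("s1.npz",**c)
p=np.array(s["ee_pos"]);
h=np.array([np.cos(1.9504),np.sin(1.9504),0]); S=p-.14*h; S[2]=p[2]+.0014-.04+.076-.0
print("proj socket top",proj(c,S),"end",proj(c,p+.16*h+[0,0,.0204]))
cv2.imwrite("pics/s1.png",cv2.resize(cv2.cvtColor(c["pixels"][60:260,240:500],cv2.COLOR_RGB2BGR),None,fx=3,fy=3,interpolation=cv2.INTER_CUBIC))
E
```

```text
pos [0.4454 0.2616 0.2325] yaw 1.9508 tilt [ 3.0e-04 -7.1e-03 -1.0e+00] shift [-0.3079 -0.0072 -0.0075] wz 0.3758
[ 0.30022005 -0.91952307 -7.21890915] [ 0.15824074  0.01641996 -0.02318055] 0.2734982303340234 59.87451195716858
proj socket top [311.05504775 130.23857612] end [459.08560536 186.82516605]
```

View pics/s1.png

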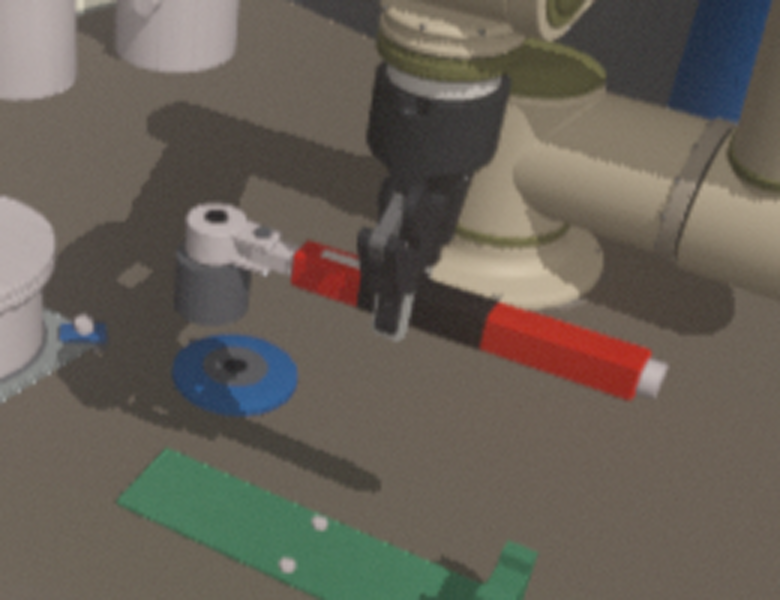

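The wrench hangs level: socket top at about (312,131) and handle end at (457,185), within about 1 px of prediction. I'll carry it over the nut.

Request:
jog_arm([
  {"x": -0.0342, "y": -0.0008, "z": -0.0008, "wx": 0, "wy": 0, "wz": 0},
  {"x": -0.0342, "y": -0.0008, "z": -0.0008, "wx": 0, "wy": 0, "wz": 0},
  {"x": -0.0342, "y": -0.0008, "z": -0.0008, "wx": 0, "wy": 0, "wz": 0},
  {"x": -0.0342, "y": -0.0008, "z": -0.0008, "wx": 0, "wy": 0, "wz": 0},
  {"x": -0.0342, "y": -0.0008, "z": -0.0008, "wx": 0, "wy": 0, "wz": 0},
  {"x": -0.0342, "y": -0.0008, "z": -0.0008, "wx": 0, "wy": 0, "wz": 0},
  {"x": -0.0342, "y": -0.0008, "z": -0.0008, "wx": 0, "wy": 0, "wz": 0},
  {"x": -0.0342, "y": -0.0008, "z": -0.0008, "wx": 0, "wy": 0, "wz": 0},
  {"x": -0.0342, "y": -0.0008, "z": -0.0008, "wx": 0, "wy": 0, "wz": 0},
  {"x": 0, "y": 0, "z": 0, "wx": -0.007, "wy": 0, "wz": 0},
  {"x": 0, "y": 0, "z": 0, "wx": 0, "wy": 0, "wz": 0.1},
  {"x": 0, "y": 0, "z": 0, "wx": 0, "wy": 0, "wz": 0.1},
])

```text
clock: 10.55
ee_pos: [0.5531, -0.026, 0.2401]
eef_rot: [[-0.176, 0.984, 0.001], [0.984, 0.176, 0.002], [0.002, 0.001, -1.0]]
force: [-0.1, 0.6, -5.8]
gripper_width: 0.269
grasp_force: 59.7
```

Request:
jog_arm([
  {"x": 0, "y": 0, "z": 0, "wx": 0, "wy": 0, "wz": 0.1},
  {"x": 0, "y": 0, "z": 0, "wx": 0, "wy": 0, "wz": 0.076},
  {"x": 0, "y": 0, "z": 0, "wx": 0, "wy": 0, "wz": 0},
  {"x": 0, "y": 0, "z": 0, "wx": 0, "wy": 0, "wz": 0},
  {"x": 0, "y": 0, "z": 0, "wx": 0, "wy": 0, "wz": 0},
  {"x": 0, "y": 0, "z": 0, "wx": 0, "wy": 0, "wz": 0},
])

```text
clock: 11.3
ee_pos: [0.5537, -0.0267, 0.2411]
eef_rot: [[-0.004, 1.0, 0.003], [1.0, 0.004, 0.001], [0.001, 0.003, -1.0]]
force: [0.5, -0.2, -5.7]
gripper_width: 0.275
grasp_force: 59.7
```

```bash
python3 - <<'E'
from workcell import env
from h import *
s=env.sense();rel(s,[.5530,-.02705,.205],1.575);print(s["force"],s["ft_torque"])
c=env.capture("top");np.savez("t2.npz",**c);c2=env.capture("scene")
a=cv2.resize(cv2.cvtColor(c["pixels"][150:250,310:410],cv2.COLOR_RGB2BGR),None,fx=4,fy=4,interpolation=cv2.INTER_CUBIC)
b=cv2.resize(cv2.cvtColor(c2["pixels"][60:160,180:280],cv2.COLOR_RGB2BGR),None,fx=4,fy=4,interpolation=cv2.INTER_CUBIC)
cv2.imwrite("pics/p2.png",np.hstack([a,b]))
k=cen(c,lambda H,S,V:V<70,340,190,380,215);z=s["ee_pos"][2]+.0374
print(k,onz(c,k,z),"z",z)
E
```

```text
pos [ 0.5537 -0.0267  0.2411] yaw 1.5752 tilt [ 0.0011  0.0027 -1.    ] shift [-0.0004 -0.0008  0.0361] wz 0.0002
[ 0.54818128 -0.23261168 -5.67789186] [0.11514571 0.0250632  0.00208433]
   [38 13  2  4  6]
[378.5 204.5] [ 0.52749638 -0.16146464  0.27848196] z 0.2784819638158856
```

View pics/p2.png

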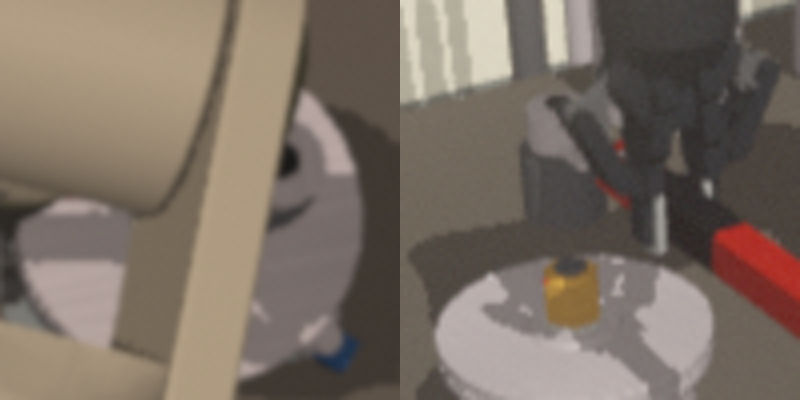

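The top view is blocked by the arm. The scene view shows the socket (left edge ~ column 210, bottom ~ row 115) above the nut (screw ~ (222,126)). I'll check alignment numerically.

```bash
python3 - <<'E'
from workcell import env
from h import *
c=env.capture("scene");s=np.load("scene0.npz")
N=np.array([.5535,-.1655,0]); ux=c["R"][0].copy(); ux[2]=0; ux/=np.linalg.norm(ux); print("ux",ux)
for z,r in ((.162,.0115),(.14,.02),(.215,.027),(.205,.027),(.278,.02)):
    P=N+[0,0,z]; print(z,proj(c,P),[proj(c,P+k*r*ux).round(1).tolist() for k in(-1,1)])
g=c["pixels"].astype(int).sum(2)
for r in (97,100,104,108,111): print(r,g[r,204:236].tolist())
b=cv2.cvtColor(s["pixels"],cv2.COLOR_RGB2HSV)
for r in (134,136,138):
    m=np.nonzero((b[r,205:240,1]>110)&(b[r,205:240,0]<28))[0]+205; print(r,m.min(),m.max())
E
```

```text
ux [-0.84231045  0.53899267  0.        ]
0.162 [222.10173334 124.94835486] [[217.8, 125.0], [226.4, 124.9]]
0.14 [222.68020641 132.1353724 ] [[215.3, 132.3], [230.1, 132.0]]
0.215 [220.64721839 106.87729013] [[210.2, 107.0], [231.1, 106.7]]
0.205 [220.92849357 110.37188601] [[210.6, 110.5], [231.3, 110.2]]
0.278 [218.79691216  83.88886791] [[210.8, 84.0], [226.8, 83.8]]
97 [305, 314, 312, 306, 301, 277, 221, 224, 249, 321, 343, 368, 377, 385, 383, 379, 366, 378, 361, 333, 261, 201, 172, 165, 198, 198, 198, 190, 192, 208, 239, 271]
100 [303, 306, 307, 305, 301, 292, 218, 228, 252, 263, 233, 218, 222, 220, 213, 227, 226, 259, 312, 339, 346, 342, 271, 179, 161, 176, 185, 188, 192, 195, 182, 197]
104 [305, 304, 308, 302, 303, 293, 248, 217, 232, 241, 248, 218, 222, 218, 219, 221, 223, 213, 215, 217, 212, 215, 208, 203, 192, 183, 161, 162, 170, 187, 185, 182]
108 [296, 306, 311, 303, 302, 298, 272, 228, 224, 238, 235, 224, 207, 216, 217, 218, 216, 218, 209, 208, 213, 208, 201, 206, 200, 198, 198, 210, 224, 215, 194, 195]
111 [304, 300, 300, 303, 297, 300, 282, 219, 215, 234, 230, 217, 210, 218, 219, 214, 218, 215, 213, 212, 215, 208, 206, 203, 206, 197, 189, 201, 283, 286, 263, 228]
134 216 228
136 217 228
138 217 229
```

The socket edges (210.5 to 231.5) match the predicted 210.6 to 231.3 over the nut axis, so I can descend.

Request:
jog_arm([
  {"x": -0.0004, "y": -0.0008, "z": 0.01, "wx": 0.003, "wy": 0, "wz": 0},
  {"x": 0, "y": 0, "z": 0.014, "wx": 0, "wy": 0, "wz": 0},
  {"x": 0, "y": 0, "z": 0.01, "wx": 0, "wy": 0, "wz": 0},
  {"x": 0, "y": 0, "z": 0, "wx": 0, "wy": 0, "wz": 0},
  {"x": 0, "y": 0, "z": 0, "wx": 0, "wy": 0, "wz": 0},
])

```text
clock: 12.08
ee_pos: [0.5531, -0.0271, 0.2074]
eef_rot: [[-0.004, 1.0, 0.0], [1.0, 0.004, 0.001], [0.001, 0.0, -1.0]]
force: [-0.0, 0.3, -6.2]
gripper_width: 0.272
grasp_force: 59.6
```

```bash
python3 - <<'E'
from workcell import env
from h import *
s=env.sense();rel(s,[.5530,-.02705,.1626],1.575);print(s["force"],s["ft_torque"])
E
```

```text
pos [ 0.5531 -0.0271  0.2074] yaw 1.5748 tilt [ 9.e-04  3.e-04 -1.e+00] shift [ 0.0001 -0.0002  0.0448] wz -0.0002
[-0.0107318   0.27698759 -6.23411143] [ 0.10053515  0.01127559 -0.0279203 ]
```

Request:
jog_arm([
  {"x": 0, "y": 0, "z": 0.003, "wx": 0, "wy": 0, "wz": 0},
  {"x": 0, "y": 0, "z": 0.003, "wx": 0, "wy": 0, "wz": 0},
  {"x": 0, "y": 0, "z": 0.003, "wx": 0, "wy": 0, "wz": 0},
  {"x": 0, "y": 0, "z": 0.0015, "wx": 0, "wy": 0, "wz": 0},
  {"x": 0, "y": 0, "z": 0, "wx": 0, "wy": 0, "wz": 0},
])

```text
clock: 12.7
ee_pos: [0.5529, -0.0271, 0.1966]
eef_rot: [[-0.004, 1.0, -0.0], [1.0, 0.004, 0.001], [0.001, -0.0, -1.0]]
force: [-0.1, -0.2, -6.1]
gripper_width: 0.27
grasp_force: 59.6
```

Request:
jog_arm([
  {"x": 0, "y": 0, "z": 0.001, "wx": 0, "wy": 0, "wz": 0},
  {"x": 0, "y": 0, "z": 0.001, "wx": 0, "wy": 0, "wz": 0},
])

```text
clock: 12.95
ee_pos: [0.553, -0.0271, 0.1946]
eef_rot: [[-0.004, 1.0, -0.0], [1.0, 0.004, 0.001], [0.001, -0.0, -1.0]]
force: [-1.2, 0.1, -6.4]
gripper_width: 0.268
grasp_force: 59.6
```

Request:
jog_arm([
  {"x": 0, "y": 0, "z": 0.001, "wx": 0, "wy": 0, "wz": 0},
  {"x": 0, "y": 0, "z": 0.001, "wx": 0, "wy": 0, "wz": 0},
])

```text
clock: 13.2
ee_pos: [0.5531, -0.0271, 0.193]
eef_rot: [[-0.004, 1.0, 0.001], [1.0, 0.004, 0.001], [0.001, 0.001, -1.0]]
force: [0.5, 1.8, -2.6]
gripper_width: 0.274
grasp_force: 60.2
```

Light contact at the hexagon's top, pushing +y. I'll nudge that way.

Request:
jog_arm([
  {"x": 0.0006, "y": 0, "z": 0, "wx": 0, "wy": 0, "wz": 0},
  {"x": 0, "y": 0, "z": 0.0008, "wx": 0, "wy": 0, "wz": 0},
  {"x": 0, "y": 0, "z": 0, "wx": 0, "wy": 0, "wz": 0},
])

```text
clock: 13.58
ee_pos: [0.5532, -0.0266, 0.1917]
eef_rot: [[-0.004, 1.0, 0.0], [1.0, 0.004, 0.001], [0.001, 0.0, -1.0]]
force: [2.8, -1.9, -5.8]
gripper_width: 0.27
grasp_force: 59.6
```

Request:
jog_arm([
  {"x": 0, "y": 0, "z": 0.001, "wx": 0, "wy": 0, "wz": 0},
  {"x": 0, "y": 0, "z": 0, "wx": 0, "wy": 0, "wz": 0},
])

```text
clock: 13.82
ee_pos: [0.5531, -0.0266, 0.1907]
eef_rot: [[-0.004, 1.0, 0.0], [1.0, 0.004, 0.001], [0.001, 0.0, -1.0]]
force: [2.4, -1.5, -6.0]
gripper_width: 0.27
grasp_force: 59.7
```

```bash
python3 - <<'E'
from workcell import env
from h import *
s=env.sense();rel(s,[.5530,-.02705,.1626],1.575);print(s["force"],s["ft_torque"])
E
```

```text
pos [ 0.5531 -0.0266  0.1907] yaw 1.5749 tilt [ 9.e-04  0.e+00 -1.e+00] shift [-0.0005 -0.0001  0.0281] wz -0.0001
[ 2.41787997 -1.50116793 -6.00343249] [-0.28879959 -0.57837866  0.39948519]
```

Request:
jog_arm([
  {"x": -0.0002, "y": 0.0004, "z": 0.0005, "wx": 0, "wy": 0, "wz": 0},
  {"x": 0, "y": 0, "z": 0.0015, "wx": 0, "wy": 0, "wz": 0},
  {"x": 0, "y": 0, "z": 0.0015, "wx": 0, "wy": 0, "wz": 0},
  {"x": 0, "y": 0, "z": 0, "wx": 0, "wy": 0, "wz": 0},
])

```text
clock: 14.32
ee_pos: [0.5533, -0.0267, 0.1872]
eef_rot: [[-0.004, 1.0, -0.0], [1.0, 0.004, 0.001], [0.001, -0.0, -1.0]]
force: [1.1, -1.2, -6.8]
gripper_width: 0.271
grasp_force: 59.7
```

Request:
jog_arm([
  {"x": 0, "y": 0, "z": 0.002, "wx": 0, "wy": 0, "wz": 0},
  {"x": 0, "y": 0, "z": 0.002, "wx": 0, "wy": 0, "wz": 0},
  {"x": 0, "y": 0, "z": 0, "wx": 0, "wy": 0, "wz": 0},
])

```text
clock: 14.7
ee_pos: [0.5533, -0.0267, 0.1832]
eef_rot: [[-0.004, 1.0, -0.0], [1.0, 0.004, 0.001], [0.001, -0.0, -1.0]]
force: [3.0, -1.6, -6.3]
gripper_width: 0.272
grasp_force: 59.7
```

Request:
jog_arm([
  {"x": 0, "y": 0, "z": 0.002, "wx": 0, "wy": 0, "wz": 0},
  {"x": 0, "y": 0, "z": 0.002, "wx": 0, "wy": 0, "wz": 0},
  {"x": 0, "y": 0, "z": 0, "wx": 0, "wy": 0, "wz": 0},
])

```text
clock: 15.08
ee_pos: [0.5533, -0.0267, 0.1792]
eef_rot: [[-0.004, 1.0, -0.0], [1.0, 0.004, 0.001], [0.001, -0.0, -1.0]]
force: [2.5, -1.7, -5.9]
gripper_width: 0.275
grasp_force: 59.7
```

```bash
python3 - <<'E'
from workcell import env
from h import *
s=env.sense();rel(s,[.5530,-.02705,.1626],1.575);print(s["force"],s["ft_torque"])
E
```

```text
pos [ 0.5533 -0.0267  0.1792] yaw 1.5748 tilt [ 1.1e-03 -4.0e-04 -1.0e+00] shift [-0.0004 -0.0003  0.0166] wz -0.0002
[ 2.49582556 -1.72296643 -5.86727705] [-0.34701838 -0.46965431  0.32803321]
```

Request:
jog_arm([
  {"x": -0.0002, "y": 0.0004, "z": 0.002, "wx": 0, "wy": 0, "wz": 0},
  {"x": 0, "y": 0, "z": 0.0025, "wx": 0, "wy": 0, "wz": 0},
  {"x": 0, "y": 0, "z": 0.0025, "wx": 0, "wy": 0, "wz": 0},
  {"x": 0, "y": 0, "z": 0.0025, "wx": 0, "wy": 0, "wz": 0},
  {"x": 0, "y": 0, "z": 0.0025, "wx": 0, "wy": 0, "wz": 0},
  {"x": 0, "y": 0, "z": 0, "wx": 0, "wy": 0, "wz": 0},
])

```text
clock: 15.82
ee_pos: [0.5536, -0.0268, 0.1671]
eef_rot: [[-0.004, 1.0, -0.001], [1.0, 0.004, 0.001], [0.001, -0.001, -1.0]]
force: [0.8, -0.2, -6.2]
gripper_width: 0.273
grasp_force: 59.6
```

Request:
jog_arm([
  {"x": 0, "y": 0, "z": 0.0015, "wx": 0, "wy": 0, "wz": 0},
  {"x": 0, "y": 0, "z": 0.0015, "wx": 0, "wy": 0, "wz": 0},
  {"x": 0, "y": 0, "z": 0, "wx": 0, "wy": 0, "wz": 0},
])

```text
clock: 16.2
ee_pos: [0.5537, -0.0268, 0.1642]
eef_rot: [[-0.004, 1.0, -0.0], [1.0, 0.004, 0.001], [0.001, -0.0, -1.0]]
force: [0.5, -0.3, -6.8]
gripper_width: 0.27
grasp_force: 59.7
```

Request:
jog_arm([
  {"x": 0, "y": 0, "z": 0.001, "wx": 0, "wy": 0, "wz": 0},
  {"x": 0, "y": 0, "z": 0, "wx": 0, "wy": 0, "wz": 0},
])

```text
clock: 16.45
ee_pos: [0.5537, -0.0268, 0.1633]
eef_rot: [[-0.004, 1.0, -0.0], [1.0, 0.004, 0.001], [0.001, -0.0, -1.0]]
force: [0.0, -1.3, -6.4]
gripper_width: 0.271
grasp_force: 59.7
```

Request:
jog_arm([
  {"x": 0, "y": 0, "z": 0.001, "wx": 0, "wy": 0, "wz": 0},
  {"x": 0, "y": 0, "z": 0, "wx": 0, "wy": 0, "wz": 0},
])

```text
clock: 16.7
ee_pos: [0.5537, -0.0268, 0.1625]
eef_rot: [[-0.004, 1.0, -0.0], [1.0, 0.004, 0.001], [0.001, -0.0, -1.0]]
force: [-0.5, 0.5, -4.6]
gripper_width: 0.274
grasp_force: 60.0
```

Request:
jog_arm([
  {"x": 0, "y": 0, "z": 0.001, "wx": 0, "wy": 0, "wz": 0},
  {"x": 0, "y": 0, "z": 0, "wx": 0, "wy": 0, "wz": 0},
])

```text
clock: 16.95
ee_pos: [0.5539, -0.0268, 0.1619]
eef_rot: [[-0.004, 1.0, 0.001], [1.0, 0.004, 0.001], [0.001, 0.001, -1.0]]
force: [-0.9, 1.8, 0.2]
gripper_width: 0.277
grasp_force: 60.6
```

```bash
python3 - <<'E'
from workcell import env
from h import *
s=env.sense();rel(s,[.5530,-.02705,.1626],1.575);print(s["force"],s["ft_torque"])
E
```

```text
pos [ 0.5539 -0.0268  0.1619] yaw 1.5749 tilt [ 7.e-04  7.e-04 -1.e+00] shift [-0.0002 -0.0009 -0.0007] wz -0.0001
[-0.94697615  1.75045561  0.20920466] [-0.22533439  0.06065172  0.05834817]
```

The socket is seated: z matches the rest-based height and there's a light 6 N contact. Now I'll turn about the nut axis in small arcs and track torque.

Request:
jog_arm([
  {"x": -0.0001, "y": 0.0042, "z": 0, "wx": 0, "wy": 0, "wz": 0.03},
  {"x": -0.0001, "y": 0.0042, "z": 0, "wx": 0, "wy": 0, "wz": 0.03},
  {"x": 0, "y": 0, "z": 0, "wx": 0, "wy": 0, "wz": 0},
])

```text
clock: 17.32
ee_pos: [0.5625, -0.0268, 0.1617]
eef_rot: [[0.056, 0.998, 0.0], [0.998, -0.056, 0.001], [0.001, 0.0, -1.0]]
force: [-0.6, 4.6, 3.6]
gripper_width: 0.274
grasp_force: 61.1
```

```bash
cat >> h.py <<'E'
def turn(s,N=np.array([.5545,-.1668])):
    p=np.array(s["ee_pos"])[:2];R=np.array(s["eef_rot"]);F=np.array(s["force"]);y=np.arctan2(R[1,0],R[0,0]);d=p-N
    T=s["ft_torque"][2]+d[0]*F[1]-d[1]*F[0]; Ft=F[:2]@R[:2,1]; Fr=F[:2]@R[:2,0]
    pin=p-.104*R[:2,0]-N; h=np.arctan2(pin[1],pin[0])
    print(f"yaw {y:.4f} z {s['ee_pos'][2]:.4f} r {np.linalg.norm(d):.4f} polar {np.arctan2(d[1],d[0]):.4f} T {T:.2f} Ft {Ft:.1f} Fr {Fr:.1f} Fz {F[2]:.1f} tau {s['ft_torque'][2]:.2f} pinT {T+.036*Ft:.2f} headyaw {h:.3f} hinge {h-y:.3f} rpin {np.linalg.norm(pin):.4f} tilt {R[2].round(4)}")
E
python3 -c "
from workcell import env
from h import *
turn(env.sense())"
```

```text
yaw 1.5146 z 0.1617 r 0.1402 polar 1.5136 T 0.22 Ft -0.9 Fr 4.6 Fz 3.6 tau 0.10 pinT 0.19 headyaw 1.511 hinge -0.004 rpin 0.0362 tilt [ 1.3e-03  3.0e-04 -1.0e+00]
```

Request:
jog_arm([
  {"x": 0.0003, "y": 0.0042, "z": -0.0004, "wx": 0, "wy": 0, "wz": 0.03},
  {"x": -0.0001, "y": 0.0042, "z": 0, "wx": 0, "wy": 0, "wz": 0.03},
  {"x": 0, "y": 0, "z": 0, "wx": 0, "wy": 0, "wz": 0},
])

```text
clock: 17.7
ee_pos: [0.5703, -0.0275, 0.1616]
eef_rot: [[0.116, 0.993, -0.002], [0.993, -0.116, 0.001], [0.001, -0.002, -1.0]]
force: [-3.6, 3.5, 3.2]
gripper_width: 0.273
grasp_force: 61.1
```

```bash
python3 -c "
from workcell import env
from h import *
turn(env.sense())"
```

```text
yaw 1.4540 z 0.1616 r 0.1402 polar 1.4577 T 1.16 Ft -4.0 Fr 3.0 Fz 3.2 tau 0.60 pinT 1.01 headyaw 1.468 hinge 0.014 rpin 0.0362 tilt [ 8.0e-04 -1.7e-03 -1.0e+00]
```

Request:
jog_arm([
  {"x": 0.0001, "y": 0.0042, "z": -0.0003, "wx": 0, "wy": 0, "wz": 0.03},
  {"x": -0.0001, "y": 0.0042, "z": 0, "wx": 0, "wy": 0, "wz": 0.03},
  {"x": 0, "y": 0, "z": 0, "wx": 0, "wy": 0, "wz": 0},
])

```text
clock: 18.08
ee_pos: [0.5785, -0.0287, 0.1617]
eef_rot: [[0.176, 0.984, -0.002], [0.984, -0.176, 0.001], [0.001, -0.002, -1.0]]
force: [-4.4, 2.2, 2.8]
gripper_width: 0.271
grasp_force: 60.9
```

```bash
python3 -c "
from workcell import env
from h import *
turn(env.sense())"
```

```text
yaw 1.3942 z 0.1617 r 0.1402 polar 1.3984 T 1.30 Ft -4.7 Fr 1.4 Fz 2.8 tau 0.65 pinT 1.14 headyaw 1.411 hinge 0.016 rpin 0.0362 tilt [ 6.0e-04 -2.2e-03 -1.0e+00]
```

Request:
jog_arm([
  {"x": -0.0001, "y": 0.0042, "z": -0.0003, "wx": 0, "wy": 0, "wz": 0.03},
  {"x": -0.0001, "y": 0.0042, "z": 0, "wx": 0, "wy": 0, "wz": 0.03},
  {"x": -0.0001, "y": 0.0042, "z": 0, "wx": 0, "wy": 0, "wz": 0.03},
  {"x": 0, "y": 0, "z": 0, "wx": 0, "wy": 0, "wz": 0},
])

```text
clock: 18.58
ee_pos: [0.59, -0.0313, 0.1617]
eef_rot: [[0.264, 0.965, -0.004], [0.965, -0.264, 0.002], [0.001, -0.005, -1.0]]
force: [-7.2, 4.3, 2.6]
gripper_width: 0.268
grasp_force: 60.9
```

```bash
python3 -c "
from workcell import env
from h import *
turn(env.sense())"
```

```text
yaw 1.3039 z 0.1617 r 0.1401 polar 1.3146 T 1.71 Ft -8.1 Fr 2.3 Fz 2.6 tau 0.58 pinT 1.42 headyaw 1.345 hinge 0.041 rpin 0.0361 tilt [ 6.0e-04 -4.6e-03 -1.0e+00]
```

Request:
jog_arm([
  {"x": -0.0001, "y": 0.0028, "z": -0.0003, "wx": 0, "wy": 0, "wz": 0.02},
  {"x": 0, "y": 0, "z": 0, "wx": 0, "wy": 0, "wz": 0},
])

```text
clock: 18.82
ee_pos: [0.5922, -0.032, 0.1618]
eef_rot: [[0.283, 0.959, -0.005], [0.959, -0.283, 0.002], [0.001, -0.006, -1.0]]
force: [-8.9, 3.2, 3.2]
gripper_width: 0.275
grasp_force: 60.8
```

```bash
python3 -c "
from workcell import env
from h import *
turn(env.sense())"
```

```text
yaw 1.2837 z 0.1618 r 0.1400 polar 1.2979 T 1.69 Ft -9.5 Fr 0.5 Fz 3.2 tau 0.37 pinT 1.35 headyaw 1.339 hinge 0.055 rpin 0.0361 tilt [ 6.0e-04 -5.8e-03 -1.0e+00]
```

Request:
jog_arm([
  {"x": -0.0001, "y": 0.0028, "z": 0, "wx": 0, "wy": 0, "wz": 0.02},
  {"x": 0, "y": 0, "z": 0, "wx": 0, "wy": 0, "wz": 0},
])

```text
clock: 19.08
ee_pos: [0.5946, -0.0326, 0.1617]
eef_rot: [[0.303, 0.953, -0.006], [0.953, -0.303, 0.003], [0.001, -0.007, -1.0]]
force: [-10.2, 4.4, 2.5]
gripper_width: 0.273
grasp_force: 60.9
```

```bash
python3 -c "
from workcell import env
from h import *
turn(env.sense())"
```

```text
yaw 1.2633 z 0.1617 r 0.1400 polar 1.2807 T 1.65 Ft -11.1 Fr 1.1 Fz 2.5 tau 0.10 pinT 1.25 headyaw 1.331 hinge 0.067 rpin 0.0361 tilt [ 6.0e-04 -6.8e-03 -1.0e+00]
```

Pin torque now falls (1.42 → 1.25) while the head has stopped turning, which is the break-over, at an estimated hinge angle of about 0.07. I'll take one small turn about the hinge pin to be clearly past 0.05, then look.

Request:
jog_arm([
  {"x": 0, "y": 0.0031, "z": 0, "wx": 0, "wy": 0, "wz": 0.03},
  {"x": 0, "y": 0, "z": 0, "wx": 0, "wy": 0, "wz": 0},
])

```text
clock: 19.32
ee_pos: [0.5976, -0.0337, 0.1617]
eef_rot: [[0.331, 0.943, -0.006], [0.943, -0.331, 0.003], [0.0, -0.007, -1.0]]
force: [-10.1, 4.6, 1.8]
gripper_width: 0.267
grasp_force: 60.9
```

```bash
python3 - <<'E'
from workcell import env
from h import *
s=env.sense();turn(s)
c=env.capture("scene");np.savez("s3.npz",**c);c2=env.capture("top");np.savez("t3.npz",**c2)
p=np.array(s["ee_pos"]);R=np.array(s["eef_rot"]);print("proj socket top/pin/end",[proj(c,X).round(1).tolist() for X in ([.5545,-.1668,.2],[*(p-.104*R[:,0])[:2],.195],p+.16*R[:,0]+[0,0,.0204])])
a=cv2.resize(cv2.cvtColor(c["pixels"][60:160,180:310],cv2.COLOR_RGB2BGR),None,fx=4,fy=4,interpolation=cv2.INTER_CUBIC)
b=cv2.resize(cv2.cvtColor(c2["pixels"][150:250,315:380],cv2.COLOR_RGB2BGR),None,fx=4,fy=4,interpolation=cv2.INTER_CUBIC)
cv2.imwrite("pics/p3.png",np.hstack([a,b]))
E
```

```text
yaw 1.2330 z 0.1617 r 0.1399 polar 1.2580 T 1.57 Ft -11.0 Fr 1.0 Fz 1.8 tau 0.04 pinT 1.18 headyaw 1.330 hinge 0.097 rpin 0.0360 tilt [ 3.0e-04 -6.7e-03 -1.0e+00]
proj socket top/pin/end [[220.5, 112.0], [224.2, 120.0], [246.0, 185.4]]
```

View pics/p3.png

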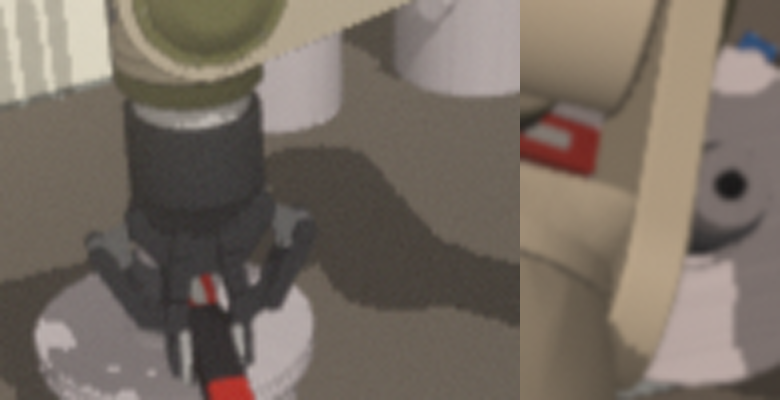

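The head itself is hidden by the gripper. The torque fit (1.55 at 0, falling about 4 N m/rad) and the kinematics both put the hinge at about 0.1. I'll add a slight further step for certainty, then unwind about the pin.

Request:
jog_arm([
  {"x": 0, "y": 0.0021, "z": 0, "wx": 0, "wy": 0, "wz": 0.02},
  {"x": 0, "y": 0, "z": 0, "wx": 0, "wy": 0, "wz": 0},
])

```text
clock: 19.68
ee_pos: [0.5995, -0.0344, 0.1617]
eef_rot: [[0.35, 0.937, -0.006], [0.937, -0.35, 0.003], [0.0, -0.007, -1.0]]
force: [-10.5, 3.5, 2.1]
gripper_width: 0.276
grasp_force: 60.9
```

```bash
python3 -c "
from workcell import env
from h import *
turn(env.sense())"
```

```text
yaw 1.2130 z 0.1617 r 0.1399 polar 1.2429 T 1.51 Ft -11.1 Fr -0.4 Fz 2.1 tau -0.04 pinT 1.11 headyaw 1.329 hinge 0.116 rpin 0.0361 tilt [ 2.0e-04 -6.6e-03 -1.0e+00]
```

Request:
jog_arm([
  {"x": 0, "y": -0.0031, "z": 0, "wx": 0, "wy": 0, "wz": -0.03},
  {"x": 0, "y": -0.0031, "z": 0, "wx": 0, "wy": 0, "wz": -0.03},
  {"x": 0, "y": -0.0031, "z": 0, "wx": 0, "wy": 0, "wz": -0.03},
  {"x": 0, "y": 0, "z": 0, "wx": 0, "wy": 0, "wz": 0},
])

```text
clock: 20.18
ee_pos: [0.5909, -0.0315, 0.1618]
eef_rot: [[0.263, 0.965, -0.005], [0.965, -0.263, 0.002], [0.0, -0.005, -1.0]]
force: [-8.4, 3.0, 0.9]
gripper_width: 0.271
grasp_force: 60.7
```

```bash
python3 -c "
from workcell import env
from h import *
turn(env.sense())"
```

```text
yaw 1.3047 z 0.1618 r 0.1401 polar 1.3079 T 1.74 Ft -8.9 Fr 0.7 Fz 0.9 tau 0.49 pinT 1.42 headyaw 1.317 hinge 0.013 rpin 0.0361 tilt [ 4.0e-04 -5.4e-03 -1.0e+00]
```

Request:
jog_arm([
  {"x": 0, "y": -0.0028, "z": 0, "wx": 0, "wy": 0, "wz": -0.02},
  {"x": 0, "y": -0.0028, "z": 0, "wx": 0, "wy": 0, "wz": -0.02},
  {"x": 0, "y": 0, "z": 0, "wx": 0, "wy": 0, "wz": 0},
])

```text
clock: 20.55
ee_pos: [0.5867, -0.0306, 0.1622]
eef_rot: [[0.225, 0.974, -0.001], [0.974, -0.225, 0.001], [0.001, -0.002, -1.0]]
force: [-4.4, 1.1, -2.8]
gripper_width: 0.274
grasp_force: 60.4
```

```bash
python3 -c "
from workcell import env
from h import *
turn(env.sense())"
```

```text
yaw 1.3438 z 0.1622 r 0.1400 polar 1.3384 T 0.19 Ft -4.5 Fr 0.1 Fz -2.8 tau -0.44 pinT 0.02 headyaw 1.323 hinge -0.021 rpin 0.0360 tilt [ 9.0e-04 -1.7e-03 -1.0e+00]
```

Request:
jog_arm([
  {"x": 0, "y": -0.0028, "z": 0, "wx": 0, "wy": 0, "wz": -0.02},
  {"x": 0, "y": -0.0028, "z": 0, "wx": 0, "wy": 0, "wz": -0.02},
  {"x": 0, "y": 0, "z": 0, "wx": 0, "wy": 0, "wz": 0},
])

```text
clock: 20.92
ee_pos: [0.5814, -0.0294, 0.1625]
eef_rot: [[0.185, 0.983, -0.001], [0.983, -0.185, 0.001], [0.001, -0.001, -1.0]]
force: [-3.4, -1.4, -4.8]
gripper_width: 0.272
grasp_force: 60.0
```

```bash
python3 -c "
from workcell import env
from h import *
turn(env.sense())"
```

```text
yaw 1.3850 z 0.1625 r 0.1400 polar 1.3771 T 0.04 Ft -3.1 Fr -2.0 Fz -4.8 tau -0.40 pinT -0.07 headyaw 1.354 hinge -0.031 rpin 0.0360 tilt [ 7.e-04 -7.e-04 -1.e+00]
```

Torque is released. I'll centre and lift off.

Request:
jog_arm([
  {"x": -0.0003, "y": -0.0007, "z": 0, "wx": 0, "wy": 0, "wz": 0},
  {"x": 0, "y": 0, "z": -0.002, "wx": 0, "wy": 0, "wz": 0},
  {"x": 0, "y": 0, "z": -0.003, "wx": 0, "wy": 0, "wz": 0},
  {"x": 0, "y": 0, "z": 0, "wx": 0, "wy": 0, "wz": 0},
])

```text
clock: 21.42
ee_pos: [0.5811, -0.0293, 0.1678]
eef_rot: [[0.185, 0.983, 0.0], [0.983, -0.185, 0.001], [0.001, -0.0, -1.0]]
force: [-1.0, -0.9, -6.4]
gripper_width: 0.275
grasp_force: 59.7
```

```bash
python3 -c "
from workcell import env
from h import *
turn(env.sense())"
```

```text
yaw 1.3848 z 0.1678 r 0.1400 polar 1.3799 T -0.07 Ft -0.8 Fr -1.0 Fz -6.4 tau -0.19 pinT -0.10 headyaw 1.366 hinge -0.019 rpin 0.0360 tilt [ 0.0013 -0.     -1.    ]
```

Free. Lifting the rest of the way.

Request:
jog_arm([
  {"x": 0, "y": 0, "z": -0.005, "wx": 0, "wy": 0, "wz": 0},
  {"x": 0, "y": 0, "z": -0.006, "wx": 0, "wy": 0, "wz": 0},
  {"x": 0, "y": 0, "z": -0.006, "wx": 0, "wy": 0, "wz": 0},
  {"x": 0, "y": 0, "z": 0, "wx": 0, "wy": 0, "wz": 0},
])

```text
clock: 21.92
ee_pos: [0.5811, -0.0295, 0.1854]
eef_rot: [[0.185, 0.983, 0.001], [0.983, -0.185, 0.001], [0.001, 0.001, -1.0]]
force: [-1.0, -0.8, -5.5]
gripper_width: 0.275
grasp_force: 59.8
```

Request:
jog_arm([
  {"x": 0, "y": 0, "z": -0.008, "wx": 0, "wy": 0, "wz": 0},
  {"x": 0, "y": 0, "z": -0.012, "wx": 0, "wy": 0, "wz": 0},
  {"x": 0, "y": 0, "z": -0.02, "wx": 0, "wy": 0, "wz": 0},
  {"x": 0, "y": 0, "z": -0.02, "wx": 0, "wy": 0, "wz": 0},
  {"x": 0, "y": 0, "z": -0.005, "wx": 0, "wy": 0, "wz": 0},
  {"x": 0, "y": 0, "z": 0, "wx": 0, "wy": 0, "wz": 0},
])

```text
clock: 22.68
ee_pos: [0.5809, -0.0295, 0.2496]
eef_rot: [[0.185, 0.983, -0.0], [0.983, -0.185, 0.001], [0.001, -0.0, -1.0]]
force: [0.3, -0.1, -5.8]
gripper_width: 0.272
grasp_force: 59.9
```

```bash
python3 -c "
from workcell import env
from h import *
s=env.sense();rel(s,[.4463,.2618,.25],1.9504);turn(s);print(s['ft_torque'])
c=env.capture('scene');np.savez('s4.npz',**c)
mk=redc(c,208,122,236,140);print('mark',mk,onz(c,mk,.155))
print([proj(c,[.5545+.0185*np.cos(a),-.1668+.0185*np.sin(a),.155]).round(1).tolist() for a in (0,-.12,-.2,-.3)])
"
```

```text
pos [ 0.5809 -0.0295  0.2496] yaw 1.3848 tilt [ 1.1e-03 -2.0e-04 -1.0e+00] shift [ 0.2614 -0.1861 -0.    ] wz -0.5656
yaw 1.3848 z 0.2496 r 0.1399 polar 1.3809 T -0.03 Ft 0.3 Fr -0.0 Fz -5.8 tau 0.01 pinT -0.02 headyaw 1.369 hinge -0.015 rpin 0.0359 tilt [ 1.1e-03 -2.0e-04 -1.0e+00]
[ 0.12346467 -0.01929315  0.01219526]
  a max 141.0 132.0
mark [215.6        129.53333333] [ 0.57402545 -0.16495275  0.155     ]
[[215.6, 129.1], [215.3, 128.8], [215.1, 128.5], [214.9, 128.2]]
```

Request:
jog_arm([
  {"x": 0.0327, "y": -0.0233, "z": 0, "wx": 0, "wy": 0, "wz": 0},
  {"x": 0.0327, "y": -0.0233, "z": 0, "wx": 0, "wy": 0, "wz": 0},
  {"x": 0.0327, "y": -0.0233, "z": 0, "wx": 0, "wy": 0, "wz": 0},
  {"x": 0.0327, "y": -0.0233, "z": 0, "wx": 0, "wy": 0, "wz": 0},
  {"x": 0.0327, "y": -0.0233, "z": 0, "wx": 0, "wy": 0, "wz": 0},
  {"x": 0.0327, "y": -0.0233, "z": 0, "wx": 0, "wy": 0, "wz": 0},
  {"x": 0.0327, "y": -0.0233, "z": 0, "wx": 0, "wy": 0, "wz": 0},
  {"x": 0.0325, "y": -0.023, "z": 0, "wx": 0, "wy": 0, "wz": 0},
  {"x": 0, "y": 0, "z": 0, "wx": 0, "wy": 0, "wz": -0.1414},
  {"x": 0, "y": 0, "z": 0, "wx": 0, "wy": 0, "wz": -0.1414},
  {"x": 0, "y": 0, "z": 0, "wx": 0, "wy": 0, "wz": -0.1414},
  {"x": 0, "y": 0, "z": 0, "wx": 0, "wy": 0, "wz": -0.1414},
])

```text
clock: 24.22
ee_pos: [0.4461, 0.2618, 0.2492]
eef_rot: [[-0.375, 0.927, -0.002], [0.927, 0.375, 0.001], [0.001, -0.001, -1.0]]
force: [0.4, 0.4, -6.5]
gripper_width: 0.271
grasp_force: 60.3
```

Request:
jog_arm([
  {"x": 0, "y": 0, "z": 0, "wx": 0, "wy": 0, "wz": 0},
  {"x": 0, "y": 0, "z": 0, "wx": 0, "wy": 0, "wz": 0},
  {"x": 0, "y": 0, "z": 0, "wx": 0, "wy": 0, "wz": 0},
])

```text
clock: 24.6
ee_pos: [0.4463, 0.2618, 0.2498]
eef_rot: [[-0.369, 0.929, -0.001], [0.929, 0.369, 0.001], [0.001, -0.0, -1.0]]
force: [-0.2, -0.8, -6.8]
gripper_width: 0.271
grasp_force: 60.3
```

```bash
python3 - <<'E'
from workcell import env
from h import *
s=env.sense();rel(s,[.4463,.2618,.0446],1.9504)
c=env.capture('top');t=np.load("top0.npz");np.savez('t4.npz',**c)
for q in (t,c):
    sc=cen(q,dark,354,192,370,207); m=redc(q,354,184,374,198); M=onz(q,m,.155);N=onz(q,sc,.162);d=M-N;print(sc,m,M,np.hypot(*d[:2]),np.arctan2(d[1],d[0]))
# wrench end/socket tilt check in scene
c=env.capture('scene');np.savez('s5.npz',**c)
p=np.array(s["ee_pos"]);h=np.array(s["eef_rot"])[:,0]
k=cen(c,lambda H,S,V:V<75,296,110,324,150)
w=cen(c,lambda H,S,V:(V>140)&(S<60),440,165,475,200)
S=p-.14*h; S[2]=p[2]-.0386+.076
print("hub hole",k,proj(c,S),"end",w,proj(c,p+.155*h+[0,0,.0214]))
E
```

```text
pos [0.4463 0.2618 0.2498] yaw 1.9488 tilt [ 1.1e-03 -1.0e-04 -1.0e+00] shift [-2.000e-04 -0.000e+00  2.052e-01] wz -0.0016
   [ 4  3  9  9 63]
  a max 152.0 134.0
[362.20634921 199.01587302] [360.66666667 190.53333333] [ 0.57285914 -0.16631576  0.155     ] 0.018876820359299194 0.00467780351822368
   [ 4  3  9  9 63]
  a max 152.0 134.0
[362.20634921 199.01587302] [362.24242424 190.57575758] [ 0.57270394 -0.16958307  0.155     ] 0.01898940504243073 -0.16820171876807655
   [ 0 24  8 16 82]
   [15  7 10 11 73]
hub hole [298.93902439 143.6097561 ] [311.35094747 122.99477499] end [459.73972603 177.23287671] [458.86937462 177.77199628]
```

The mark moved 3.3 mm, so the nut turned 0.17 rad. The torque at the pin also rose again over 0.09 rad of backing off, which confirms the hinge had broken over by at least that. Now I'll lay the wrench down on the rest.

Request:
jog_arm([
  {"x": -0.0002, "y": 0, "z": 0.03, "wx": 0, "wy": 0, "wz": -0.0016},
  {"x": 0, "y": 0, "z": 0.045, "wx": 0, "wy": 0, "wz": 0},
  {"x": 0, "y": 0, "z": 0.045, "wx": 0, "wy": 0, "wz": 0},
  {"x": 0, "y": 0, "z": 0.04, "wx": 0, "wy": 0, "wz": 0},
  {"x": 0, "y": 0, "z": 0.02, "wx": 0, "wy": 0, "wz": 0},
  {"x": 0, "y": 0, "z": 0, "wx": 0, "wy": 0, "wz": 0},
  {"x": 0, "y": 0, "z": 0, "wx": 0, "wy": 0, "wz": 0},
])

```text
clock: 25.58
ee_pos: [0.4472, 0.2621, 0.071]
eef_rot: [[-0.372, 0.928, 0.002], [0.928, 0.372, 0.002], [0.001, 0.002, -1.0]]
force: [0.5, -0.0, -6.1]
gripper_width: 0.271
grasp_force: 60.3
```

```bash
python3 -c "
from workcell import env
from h import *
s=env.sense();rel(s,[.4463,.2618,.0446],1.9504)"
```

```text
pos [0.4472 0.2621 0.071 ] yaw 1.9518 tilt [ 9.0e-04  2.2e-03 -1.0e+00] shift [ 0.     -0.001   0.0264] wz 0.0014
```

Request:
jog_arm([
  {"x": 0, "y": -0.001, "z": 0.008, "wx": 0.002, "wy": 0, "wz": 0.001},
  {"x": 0, "y": 0, "z": 0.008, "wx": 0, "wy": 0, "wz": 0},
  {"x": 0, "y": 0, "z": 0.005, "wx": 0, "wy": 0, "wz": 0},
  {"x": 0, "y": 0, "z": 0.002, "wx": 0, "wy": 0, "wz": 0},
  {"x": 0, "y": 0, "z": 0, "wx": 0, "wy": 0, "wz": 0},
])

```text
clock: 26.2
ee_pos: [0.4455, 0.2615, 0.0469]
eef_rot: [[-0.371, 0.929, -0.002], [0.929, 0.371, 0.0], [0.001, -0.002, -1.0]]
force: [0.0, -0.0, -5.8]
gripper_width: 0.273
grasp_force: 60.4
```

Request:
jog_arm([
  {"x": 0, "y": 0, "z": 0.0015, "wx": 0, "wy": 0, "wz": 0},
  {"x": 0, "y": 0, "z": 0, "wx": 0, "wy": 0, "wz": 0},
])

```text
clock: 26.45
ee_pos: [0.4455, 0.2615, 0.0455]
eef_rot: [[-0.371, 0.929, -0.002], [0.929, 0.371, 0.0], [0.001, -0.002, -1.0]]
force: [0.7, -0.5, -6.8]
gripper_width: 0.271
grasp_force: 60.4
```

Request:
jog_arm([
  {"x": 0, "y": 0, "z": 0.001, "wx": 0, "wy": 0, "wz": 0},
  {"x": 0, "y": 0, "z": 0, "wx": 0, "wy": 0, "wz": 0},
])

```text
clock: 26.7
ee_pos: [0.4456, 0.2615, 0.0447]
eef_rot: [[-0.371, 0.929, -0.002], [0.929, 0.371, 0.0], [0.001, -0.001, -1.0]]
force: [-1.5, 0.7, -3.4]
gripper_width: 0.271
grasp_force: 60.8
```

Contact at the original height. One more small step, then release slowly and retreat.

Request:
jog_arm([
  {"x": 0, "y": 0, "z": 0.0006, "wx": 0, "wy": 0, "wz": 0},
  {"x": 0, "y": 0, "z": 0, "wx": 0, "wy": 0, "wz": 0},
])

```text
clock: 26.95
ee_pos: [0.4456, 0.2615, 0.0446]
eef_rot: [[-0.371, 0.929, -0.001], [0.929, 0.371, 0.001], [0.001, -0.001, -1.0]]
force: [-2.6, -1.6, 5.3]
gripper_width: 0.268
grasp_force: 62.0
```

Request:
jog_arm([
  {"x": 0, "y": 0, "z": 0, "wx": 0, "wy": 0, "wz": 0},
  {"x": 0, "y": 0, "z": 0, "wx": 0, "wy": 0, "wz": 0},
  {"x": 0, "y": 0, "z": 0, "wx": 0, "wy": 0, "wz": 0},
  {"x": 0, "y": 0, "z": 0, "wx": 0, "wy": 0, "wz": 0},
  {"x": 0, "y": 0, "z": 0, "wx": 0, "wy": 0, "wz": 0},
  {"x": 0, "y": 0, "z": 0, "wx": 0, "wy": 0, "wz": 0},
  {"x": 0, "y": 0, "z": 0, "wx": 0, "wy": 0, "wz": 0},
  {"x": 0, "y": 0, "z": 0, "wx": 0, "wy": 0, "wz": 0},
], fingers=0)

```text
clock: 27.95
ee_pos: [0.4455, 0.2615, 0.0439]
eef_rot: [[-0.371, 0.929, -0.002], [0.929, 0.371, 0.0], [0.001, -0.002, -1.0]]
force: [-0.4, 0.8, -0.6]
gripper_width: 0.998
grasp_force: 0.0
```

Request:
jog_arm([
  {"x": 0, "y": 0, "z": -0.01, "wx": 0, "wy": 0, "wz": 0},
  {"x": 0, "y": 0, "z": -0.02, "wx": 0, "wy": 0, "wz": 0},
  {"x": 0, "y": 0, "z": -0.04, "wx": 0, "wy": 0, "wz": 0},
  {"x": 0, "y": 0, "z": -0.04, "wx": 0, "wy": 0, "wz": 0},
  {"x": 0, "y": 0, "z": -0.04, "wx": 0, "wy": 0, "wz": 0},
  {"x": 0, "y": 0, "z": 0, "wx": 0, "wy": 0, "wz": 0},
  {"x": 0, "y": 0, "z": 0, "wx": 0, "wy": 0, "wz": 0},
])

```text
clock: 28.82
ee_pos: [0.4453, 0.2613, 0.1935]
eef_rot: [[-0.371, 0.929, -0.003], [0.929, 0.371, 0.0], [0.001, -0.003, -1.0]]
force: [-0.3, -0.8, -0.9]
gripper_width: 1.003
grasp_force: 0.0
```

```bash
python3 - <<'E'
from workcell import env
from h import *
c=env.capture('scene');s=np.load("scene0.npz")
d=np.abs(c["pixels"].astype(int)-s["pixels"]).sum(2)
print("diff in wrench box",[(y,x,int(d[y:y+20,x:x+20].max())) for y in range(195,275,20) for x in range(285,440,20) if d[y:y+20,x:x+20].max()>120])
print(env.sense()["ee_pos"],env.sense()["gripper_width"])
a=[cv2.resize(cv2.cvtColor(q["pixels"][190:290,270:440],cv2.COLOR_RGB2BGR),None,fx=3,fy=3) for q in (s,c)]
cv2.imwrite("pics/f.png",np.vstack(a))
E
```

```text
diff in wrench box [(195, 285, 205), (195, 305, 288), (215, 285, 128), (215, 305, 147), (215, 325, 136), (215, 345, 124)]
[0.44523555 0.26123585 0.19303722] 1.000321710696803
```

View pics/f.png

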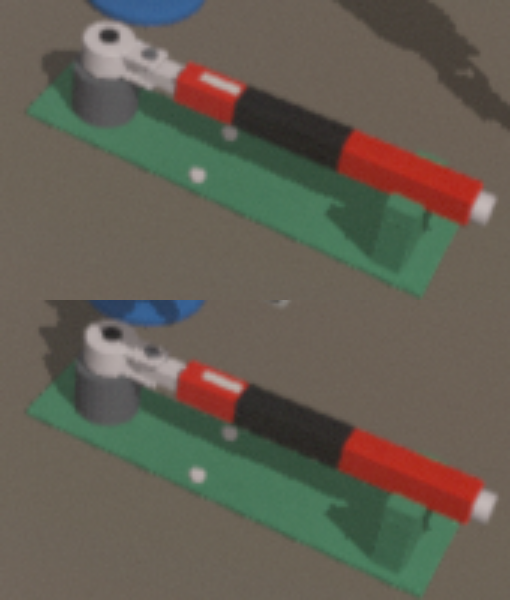

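The wrench lies back on its rest within a few mm of its original place (socket ~ (305,207), handle in the notch), and the gripper is clear of everything. Handing in.

```bash
python3 -c "
from workcell import env
print(env.sign_off())"
```

```text
the job is handed in; nothing more can be done
None
```

I handed the job in with no verdict shown: the nut was tightened 0.17 rad to break-over (inferred from the torque; est. hinge angle 0.12 rad, short of the end stop) and the wrench is back on its rest; nut torque peaked at about 1.75 N m, under the nominal 2.

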